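Pack the tea tins into the carrier and latch it

TASK

Pack the tea tins away: take the yellow lighter out of the carrier and lay it in the blue dish, and stack every flat tea tin squarely on the carrier mat of its own colour, lying flat with the edges lined up with the mat. When all the tins are in, swing the brass retaining bar over the piles until it rests fully down in its catch. Leave the other things on the counter where they are.

Things in the scene. Friction and masses are not known exactly. Their poses are not given: they have to be found in the camera images.
- carrier: the tea-tin carrier, fixed: a wooden plank 110 mm (x) by 270 mm (y), 12 mm thick, with an upright post (30 x 14 mm, brass cheeks on top up to 116 mm high) at each end, 126 mm from the centre along +y and -y; open on both long sides. Origin: centre of its underside; y along its length. The +y post carries the hinge of the retaining bar, the -y post the fork-shaped catch
- mat_green: green mat fixed on the carrier, 62 mm (x) by 90 mm (y) by 3 mm thick; origin at the centre of its underside, 12 mm above the worktop. Its axes run parallel to the carrier's. The two mats lie 50 mm either side of the carrier's centre; which is at which end varies
- mat_red: red mat fixed on the carrier, the same size and origin as the green one
- latch (a joint): the brass retaining bar of the carrier, a round bar 10 mm thick and 242 mm long hinged on the +y post, in rad: 0 when it lies level across both piles and rests in the fork on the -y post (a hard stop), about 1.57 upright, at most 2.3 leaning outwards beyond the post. It swings in the carrier's y-z plane. The hinge is stiff: the bar stays where it is left and takes about 1.5 N at the ball to move
- latch_hinge (a point): the bar's hinge axis (parallel to the carrier's x), 105 mm above the worktop, 126 mm from the carrier's centre along its +y
- latch_ball (a point): centre of the black ball grip, 26 mm in diameter, on the bar 215 mm from the hinge; the bar runs on 27 mm past it. With the bar closed the ball is 105 mm above the worktop
- lighter: yellow kitchen lighter with a steel end, a flat block 24 mm (x) by 80 mm (y) by 14 mm high; origin at the centre of its underside. It lies on one of the carrier's mats at the start
- dish: blue rectangular ceramic dish, fixed, 95 mm (x) by 150 mm (y) by 18 mm high, walls and floor 5 mm thick; origin at the centre of its underside
- tin_green0: a flat closed green tea tin with a pale label on top, a plain solid block 56 mm (x) by 84 mm (y) by 22 mm high; origin at the centre of the face without the label (its underside as it starts), z towards the label; either face may end up on top. May be absent
- tin_green1: a flat closed green tea tin with a pale label on top, a plain solid block 56 mm (x) by 84 mm (y) by 22 mm high; origin at the centre of the face without the label (its underside as it starts), z towards the label; either face may end up on top. May be absent
- tin_green2: a flat closed green tea tin with a pale label on top, a plain solid block 56 mm (x) by 84 mm (y) by 22 mm high; origin at the centre of the face without the label (its underside as it starts), z towards the label; either face may end up on top. May be absent
- tin_red0: a flat closed red tea tin with a pale label on top, a plain solid block 56 mm (x) by 84 mm (y) by 22 mm high; origin at the centre of the face without the label (its underside as it starts), z towards the label; either face may end up on top. May be absent
- tin_red1: a flat closed red tea tin with a pale label on top, a plain solid block 56 mm (x) by 84 mm (y) by 22 mm high; origin at the centre of the face without the label (its underside as it starts), z towards the label; either face may end up on top. May be absent
- tin_red2: a flat closed red tea tin with a pale label on top, a plain solid block 56 mm (x) by 84 mm (y) by 22 mm high; origin at the centre of the face without the label (its underside as it starts), z towards the label; either face may end up on top. May be absent
- salt: white salt shaker, 42 mm in diameter, 74 mm high; origin at the centre of its underside; a bystander
- pepper: dark wooden pepper shaker, 42 mm in diameter, 74 mm high; origin at the centre of its underside; a bystander
- mug: terracotta-brown mug, 76 mm across, 85 mm high, handle at its +y; origin under its centre; a bystander
Mind the look-alikes: they are no part of the job. What is shaped like the tin_red2 but purple is not meant.

How it is judged:
By the outcome, as a careful person would: the job done as asked, in the order asked, and still so for the second after the job is handed in, with the robot touching nothing.
Of tin_green0, tin_green1, tin_green2, tin_red0, tin_red1, tin_red2 only 4 to 6 are there at a start; the rules pass over those that are not, and their reading is None.
At some moment in a run one of tin_green0, tin_green1, tin_green2, tin_red0, tin_red1, tin_red2 may be knocked a few centimetres aside while the robot is not near it.
Once in a run the grip may slacken for a moment while it holds something.
It also fails if it takes over 210 s, if anything falls off the work surface, if the arm or the gripper's body presses on something with over 40 N, if the wrist force passes 120 N, or if a joint passes its speed limit or range.

ROBOT

A 6-joint arm with a two-finger parallel gripper is mounted at the origin on the work surface. World frame = base frame: x ahead of the robot, y to its left, z up, the work surface at z = 0. Lengths are in m, angles in rad, forces in N, time in s.
With the tool pointing down it reaches from about 0.375 to 0.975 m from the base axis. Payload 3.8 kg.
Tool frame: the origin (TCP) lies midway between the tips of the shut fingers; the grasp point (between the pads) lies 19 mm behind it; z points along the fingers, y is the line along which they close (so a half turn about z gives the same grasp; the last joint's range is limited). The gripper opens to 85 mm and grips with 20 to 120 N. Pads are 22 mm wide; open, the fingers measure 114 mm over their backs; the gripper's body (76 mm by 85 mm) begins 54 mm behind the grasp point. The pads swing forward as they close: fully open they stand 13 mm farther back than shut.
Start: joints at [-1.148, 0.264, 1.604, -0, 1.274, -0.037], TCP at [0.3, -0.605, 0.231] pointing down, gripper open.
Joint ranges: [-2.63, 2.63], [-0.94, 2.18], [0.31, 2.57], [-1.31, 4.45], [0, 2.66], [-2.55, 2.55]. Speed limits (rad/s): [2.57, 2.57, 3.14, 3.14, 3.14, 3.14].

INTERFACE

Orientations are given as a rotation vector (axis times angle).
In Python, from workcell import * gives the robot as it stands. The module is installed in compiled form; this text tells all that it offers.
- The arm moves only by the tool apply_moves, never from a script. Its arguments are lists of equal length, an entry for each row: "fingers": the opening, from 0 (shut) to 1 (fully open); "travel": the shift along the tool's x, y, z normalised to -1 to 1, where 1 is 0.05 m, a list of three; "rotation": the turn, a rotation vector about the tool's x, y, z normalised to -1 to 1, where 1 is 6 degrees, a list of three. In form: {"fingers": [fingers, ...], "travel": [[dx, dy, dz], ...], "rotation": [[ax, ay, az], ...]}. A call has 1 to 12 rows; each row shifts and turns the commanded pose from where the row before left it, along the tool's axes as they then stand; what a row does not reach is not made up. A row lasts 1/10 s, in which the tool goes at most 50 mm and 8.59 degrees, less where a joint would pass 70% of its speed; a pose out of reach is approached as far as the arm can. A call with a number of a shift or a turn outside -1 to 1 is refused whole. A call with a gripper value outside its range is refused whole. The fingers move at their own pace and stop on an object; "newtons" is the grip in N (left out, the last holds). Time passes only in rows, so rows that do not move let the fingers close. It gives the time, the measured TCP pose, the force, the opening and the grip force at its end, in the units of the state.
- read_state(): the state, without advancing time (a new reading comes with each control period).
- read_camera(name): name is "side" or "top" or "wrist"; returns a dict with "image" (480x640x3 uint8, red, green, blue), "fx", "fy", "cx", "cy" (pixels), "extrinsics" (4x4, takes a point from world to camera coordinates). Camera axes: x right, y down, z forward; pixel columns grow to the right and rows downward; lengths in m; the calibration is good to about 2 mm. A picture is of the moment at which its call begins. There is no depth.
- finish_job(): hands the job in; it is judged then, once.
Trained networks look in the newest picture that a camera, given by its name, has taken for a name from the list of things; names that differ only in an ending like _2 or _b are one class to them, and where a whole thing is asked for, a point or a joint stands for the part that bears it (a point fixed in the world has none). Each returns a list of dicts, best first, with "p" (0 to 1); they miss things now and then, are a little off and sometimes report something else, mostly with a low value. They report only what shows in the picture. A call takes as long as a camera call. They do not tell look-alikes from the thing itself.
- regions_of(camera, name): "mask" (480x640 bool, what is visible of it) and "bbox" ([left, top, width, height] in pixels, round what is visible of it).
- tip_of(camera, name): "location" ([column, row] in pixels: a listed point, or the origin of a listed thing).
The state is a dict: "time": time; "q": joint angles; "joint_vel": joint speeds; "joint_torque": joint torques, N m; "tool_pos": TCP position; "tcp_rot": TCP orientation; "wrist_force": force on the tool from outside, world axes, zero at the start; "torque": the same for the moment, N m; "width": opening from 0.0 (shut) to 1.0 (fully open); "grip_force": force on a finger pad.
Only numpy, scipy, OpenCV 4.12 (cv2) and the standard library are available. Lean on these libraries where they do the work, as an engineer would, in place of code of your own. Each camera call takes 0.05 s, during which the arm holds its last target. There are 200 camera calls.

## Working session

There is one attempt and no reset: what is moved stays moved. The work goes in short steps, Python scripts to look and compute and a tool call to move; the robot and the scene stay as the last step left them, time stands still between calls to the robot, and variables do not carry over. Pictures are saved under pics/ and viewed, at most 14 in all, crops included, and the job is handed in when it is done.

Besides the shell and the picture viewer there is one more tool, called by a JSON object that holds its "fn" and its "kwargs", one argument or row to a line. apply_moves: Moves the arm, as the interface text tells. Scaled input: -1 to 1 covers 0.05 m each way for a shift and 6 degrees each way for a turn. Its arguments: {"type":"object","properties":{"fingers":{"type":"array","items":{"type":"number"}},"travel":{"type":"array","items":{"type":"array","items":{"type":"number"}}},"rotation":{"type":"array","items":{"type":"array","items":{"type":"number"}}},"newtons":{"type":"number"}},"required":["fingers","travel","rotation"]}

```bash
mkdir -p pics; cat > h.py <<'E'
from workcell import *
import numpy as np, cv2
from scipy.spatial.transform import Rotation as R
def ray(c,uv,z):
    E=np.array(c["extrinsics"]);Rm=E[:3,:3];t=E[:3,3];o=-Rm.T@t
    uv=np.atleast_2d(np.array(uv,float))
    d=np.c_[(uv[:,0]-c["cx"])/c["fx"],(uv[:,1]-c["cy"])/c["fy"],np.ones(len(uv))]@Rm
    return o+d*((z-o[2])/d[:,2])[:,None]
def proj(c,P):
    E=np.array(c["extrinsics"]);p=np.atleast_2d(P)@E[:3,:3].T+E[:3,3]
    return np.c_[c["fx"]*p[:,0]/p[:,2]+c["cx"],c["fy"]*p[:,1]/p[:,2]+c["cy"]]
def save(c,n): cv2.imwrite("pics/"+n,c["image"][:,:,::-1])
E
cat > a.py <<'E'
from h import *
np.set_printoptions(precision=3,suppress=True)
print(read_state())
for n in ["top","side"]:
    c=read_camera(n);save(c,n+"0.png");E=c["extrinsics"];print(n,c["fx"],-E[:3,:3].T@E[:3,3])
    for k,z in [("carrier",.0),("mat_green",.012),("mat_red",.012),("latch_hinge",.105),("latch_ball",.2),("lighter",.015),("dish",0),("tin_green0",0),("tin_red0",0),("salt",0),("pepper",0),("mug",0)]:
        for r in tip_of(n,k):
            print(k,round(r["p"],2),np.round(r["location"]),ray(c,r["location"],z)[0])
E
python3 a.py
```

```text
{'time': 0.0, 'q': array([-1.148,  0.265,  1.605, -0.   ,  1.274, -0.037]), 'joint_vel': array([-0.002, -0.001,  0.001, -0.   ,  0.   , -0.   ]), 'joint_torque': array([ -0.   , -51.511, -36.732,  -0.   ,   0.013,  -0.   ]), 'tool_pos': array([ 0.299, -0.604,  0.23 ]), 'tcp_rot': array([-3.057, -0.715,  0.001]), 'wrist_force': array([0.164, 0.115, 0.852]), 'torque': array([-0.031, -0.017, -0.008]), 'grip_force': 0.0, 'width': 0.9962770600544418}
top 521.4955055049603 [ 0.377 -0.021  1.21 ]
carrier 0.84 [259. 274.] [0.481 0.118 0.   ]
carrier 0.59 [442. 210.] [ 0.624 -0.315  0.   ]
mat_green 0.93 [281. 275.] [0.477 0.068 0.012]
mat_red 0.8 [236. 266.] [0.5   0.17  0.012]
mat_red 0.6 [371. 276.] [ 0.471 -0.138  0.012]
mat_red 0.45 [403. 245.] [ 0.54  -0.217  0.012]
latch_hinge 0.72 [197. 258.] [0.51  0.239 0.105]
latch_hinge 0.53 [283. 274.] [0.47  0.057 0.105]
latch_ball 0.68 [128. 232.] [0.551 0.351 0.2  ]
lighter 0.89 [280. 275.] [0.476 0.069 0.015]
dish 0.82 [228. 190.] [0.682 0.192 0.   ]
tin_green0 0.7 [372. 274.] [ 0.476 -0.143  0.   ]
tin_green0 0.69 [490. 265.] [ 0.491 -0.418 
[... 933 characters left out ...]
 ]
latch_ball 0.6 [217. 277.] [0.597 0.248 0.2  ]
latch_ball 0.24 [154. 384.] [0.567 0.433 0.2  ]
lighter 0.82 [329. 295.] [0.477 0.071 0.015]
lighter 0.33 [296. 331.] [0.499 0.177 0.015]
dish 0.57 [216. 305.] [0.68  0.183 0.   ]
tin_green0 0.81 [289. 252.] [ 0.616 -0.015 -0.   ]
tin_green0 0.68 [373. 233.] [ 0.463 -0.154  0.   ]
tin_green0 0.56 [398. 168.] [ 0.491 -0.437  0.   ]
tin_red0 0.76 [415. 205.] [ 0.4 -0.3  0. ]
tin_red0 0.75 [309. 214.] [ 0.632 -0.152  0.   ]
tin_red0 0.64 [340. 181.] [ 0.614 -0.31   0.   ]
salt 0.68 [351. 212.] [ 0.539 -0.206  0.   ]
pepper 0.96 [325. 243.] [ 0.553 -0.076  0.   ]
pepper 0.62 [216. 276.] [0.726 0.118 0.   ]
mug 0.97 [156. 386.] [0.676 0.374 0.   ]
```

View pics/top0.png

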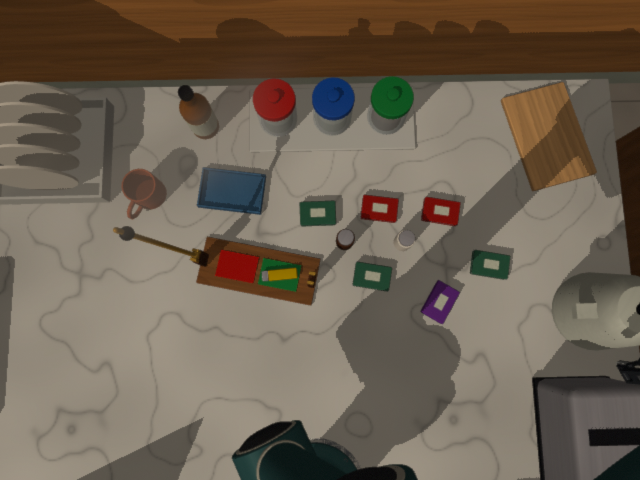

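View pics/side0.png

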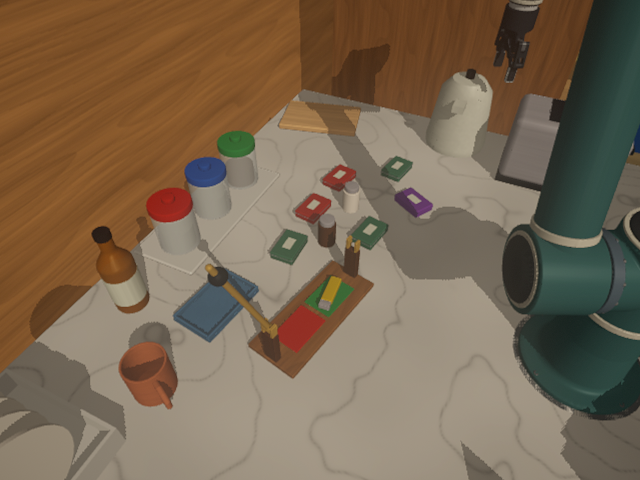

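The top view shows green tins at (318,213), (372,276) and (490,264), and red tins at (380,208) and (441,210). Possible mix-ups are the purple look-alike at (440,302), the red, blue and green canister lids at (274,100), (333,98) and (392,97), and the red mat at (237,267). I reject all of these by colour, size and place. The lighter at (281,275) lies on the green mat. The dish is at (231,190) and the bar leans outwards at (128,233). Next I fit the poses.

```bash
cat >> h.py <<'E'
from scipy.optimize import minimize
def box(p,s,z0):
    x,y,a=p; c,n=np.cos(a),np.sin(a)
    return np.array([[x+c*u*s[0]/2-n*v*s[1]/2, y+n*u*s[0]/2+c*v*s[1]/2, z0+w*s[2]] for u in(-1,1) for v in(-1,1) for w in(0,1)])
HS={"red":[((0,150,60),(6,255,255)),((174,150,60),(180,255,255))],"green":[((60,90,25),(95,255,255))],"yellow":[((22,130,80),(34,255,255))],"blue":[((98,80,40),(112,255,255))]}
def cmask(c,col,uv,r=45,hull=True):
    h=cv2.cvtColor(c["image"],cv2.COLOR_RGB2HSV);m=sum(cv2.inRange(h,*q) for q in HS[col])
    w=np.zeros_like(m);cv2.circle(w,tuple(int(round(v)) for v in uv),r,255,-1);m&=w
    cs=cv2.findContours(m,cv2.RETR_EXTERNAL,cv2.CHAIN_APPROX_NONE)[0]
    if not cs: return None
    k=max(cs,key=cv2.contourArea)
    if cv2.contourArea(k)<60: return None
    o=np.zeros_like(m);cv2.fillConvexPoly(o,cv2.convexHull(k),255);return o
def fit(obs,s,z0,p0):
    """obs: list of (cam,mask). maximise IoU of box silhouette over x,y,yaw"""
    S=4;big=[]
    for c,m in obs:
        x,y,w,h=cv2.boundingRect(m);x-=12;y-=12;w+=24;h+=24
        M=np.float32([[S,0,-x*S+(S-1)/2],[0,S,-y*S+(S-1)/2]])
        big.append((c,cv2.warpAffine(m,M,(w*S,h*S),flags=cv2.INTER_LINEAR)>127,M))
    def cost(p):
        t=0
        for c,b,M in big:
            q=proj(c,box(p,s,z0))@M[:,:2].T+M[:,2]
            o=np.zeros(b.shape,np.uint8);cv2.fillConvexPoly(o,cv2.convexHull(np.round(q*16).astype(np.int32)),1,shift=4)
            o=o>0;t+=1-(o&b).sum()/max(1,(o|b).sum())
        return t/len(big)
    best=None
    for da in np.linspace(-np.pi/2,np.pi/2,9)[:-1] if len(p0)==2 else [0]:
        a=da if len(p0)==2 else p0[2]
        r=minimize(cost,[p0[0],p0[1],a],method="Nelder-Mead",options=dict(initial_simplex=np.array([[p0[0],p0[1],a],[p0[0]+.006,p0[1],a],[p0[0],p0[1]+.006,a],[p0[0],p0[1],a+.12]]),maxiter=150,xatol=1e-4,fatol=1e-4))
        if best is None or r.fun<best.fun: best=r
    return np.r_[best.x,best.fun]
TIN=(.056,.084,.022)
def tin(cams,col,xy,z0=0.,yaw=None):
    obs=[]
    for c in cams:
        uv=proj(c,[xy[0],xy[1],z0+.011])[0];m=cmask(c,col,uv,r=26)
        if m is not None: obs.append((c,m))
    return fit(obs,TIN,z0,list(xy) if yaw is None else [*xy,yaw]),len(obs)
E
cat > b.py <<'E'
from h import *
np.set_printoptions(precision=4,suppress=True)
T=read_camera("top");Sd=read_camera("side")
for col,xy in [("green",(.616,-.015)),("green",(.47,-.148)),("green",(.491,-.425)),("red",(.625,-.157)),("red",(.62,-.31))]:
    print(col,tin([T],col,xy)[0],tin([Sd],col,xy)[0],tin([T,Sd],col,xy)[0])
for n,s,z,xy,col in [("matred",(.062,.09,.003),.012,(.5,.17),"red"),("matgreen",(.062,.09,.003),.012,(.477,.069),"green"),("lighter",(.024,.08,.014),.015,(.477,.069),"yellow"),("dish",(.095,.15,.018),0,(.68,.187),"blue")]:
    for cs in ([T],[Sd],[T,Sd]):
        print(n,fit([(c,cmask(c,col,proj(c,[*xy,z])[0])) for c in cs],s,z,xy))
E
python3 b.py
```

```text
Traceback (most recent call last):
  File "b.py", line 5, in <module>
    print(col,tin([T],col,xy)[0],tin([Sd],col,xy)[0],tin([T,Sd],col,xy)[0])
                                 ~~~^^^^^^^^^^^^^
  File "h.py", line 52, in tin
    return fit(obs,TIN,z0,list(xy) if yaw is None else [*xy,yaw]),len(obs)
           ~~~^^^^^^^^^^^^^^^^^^^^^^^^^^^^^^^^^^^^^^^^^^^^^^^^^^^
  File "h.py", line 43, in fit
    r=minimize(cost,[p0[0],p0[1],a],method="Nelder-Mead",options=dict(initial_simplex=np.array([[p0[0],p0[1],a],[p0[0]+.006,p0[1],a],[p0[0],p0[1]+.006,a],[p0[0],p0[1],a+.12]]),maxiter=150,xatol=1e-4,fatol=1e-4))
  File "h.py", line 39, in cost
    return t/len(big)
           ~^~~~~~~~~
ZeroDivisionError: division by zero
```

```bash
sed -i 's/^    return fit(obs,TIN/    if not obs: return np.full(4,np.nan),0\n    return fit(obs,TIN/; s/if cv2.contourArea(k)<60: return None/if cv2.contourArea(k)<60: return None/' h.py
cat > hs.py <<'E'
from h import *
for n,pts in [("top",[(306,213),(362,270),(478,260),(366,207),(433,203),(237,267)]),("side",[(280,245),(295,255),(362,235),(390,168),(313,220),(330,177),(300,330),(320,305),(216,305)])]:
    h=cv2.cvtColor(cv2.imread(f"pics/{n}0.png"),cv2.COLOR_BGR2HSV);print(n,[(p,h[p[1],p[0]].tolist()) for p in pts])
E
python3 hs.py
```

```text
top [((306, 213), [71, 128, 64]), ((362, 270), [73, 124, 64]), ((478, 260), [72, 125, 63]), ((366, 207), [2, 243, 110]), ((433, 203), [1, 237, 111]), ((237, 267), [1, 243, 129])]
side [((280, 245), [55, 63, 89]), ((295, 255), [50, 60, 85]), ((362, 235), [57, 68, 86]), ((390, 168), [56, 67, 87]), ((313, 220), [7, 101, 96]), ((330, 177), [4, 174, 133]), ((300, 330), [3, 193, 147]), ((320, 305), [11, 40, 134]), ((216, 305), [102, 67, 99])]
```

```bash
sed -i 's/(0,150,60),(6,/(0,120,45),(8,/; s/(60,90,25),(95,/(42,50,20),(95,/; s/(98,80,40)/(96,55,30)/; s/(22,130,80)/(20,110,80)/' h.py; python3 b.py
```

```text
green [ 0.62   -0.0198 -0.0246  0.0607] [ 0.6193 -0.0211  0.0569  0.0948] [ 0.6201 -0.0195  0.0271  0.0841]
green [ 0.4702 -0.1412 -0.1886  0.0465] [ 0.4683 -0.1448 -0.1362  0.1336] [ 0.4699 -0.1418 -0.1703  0.0983]
green [ 0.4912 -0.4151 -0.1801  0.0699] [ 0.4894 -0.4191 -0.1092  0.1087] [ 0.491  -0.4157 -0.1848  0.0993]
red [ 0.6281 -0.1643 -0.1371  0.0406] [ 0.6279 -0.1672 -0.0885  0.0959] [ 0.6278 -0.1646 -0.1209  0.0721]
red [ 0.619  -0.3079 -0.1878  0.0511] [ 0.6178 -0.3112 -0.1403  0.0935] [ 0.6188 -0.3083 -0.1677  0.0788]
matred [ 0.4996  0.169  -0.2008  0.0501]
matred [ 0.4981  0.167  -0.2081  0.0547]
matred [ 0.4987  0.1679 -0.1963  0.0646]
matgreen [ 0.4781  0.0714 -0.2164  0.0302]
matgreen [ 0.4774  0.0692 -0.2211  0.0469]
matgreen [ 0.4779  0.0708 -0.2202  0.047 ]
lighter [0.4781 0.0575 0.0734 0.2262]
lighter [ 0.4752  0.0501 -0.007   0.3112]
lighter [0.4777 0.0574 0.0712 0.2838]
dish [ 0.6787  0.1827 -0.1313  0.0754]
dish [ 0.6785  0.1801 -0.1383  0.3009]
dish [ 0.6786  0.1823 -0.1397  0.1915]
```

```bash
cat >> h.py <<'E'
def plan(x,y,z,yaw):
    s=read_state();r=R.from_rotvec(s["tcp_rot"]);p=np.array(s["tool_pos"]);best=None
    for k in (0,np.pi):
        ty=np.array([np.cos(yaw+k),np.sin(yaw+k),0]);tz=np.array([0,0,-1.]);tx=np.cross(ty,tz)
        Rt=R.from_matrix(np.c_[tx,ty,tz]);d=(r.inv()*Rt).as_rotvec()
        q6=(np.arctan2(y,x)-yaw-k+np.pi)%(2*np.pi)-np.pi
        if best is None or np.linalg.norm(d)<np.linalg.norm(best[0]): best=(d,Rt,q6)
    d,Rt,q6=best;u=np.degrees(d)/6
    sh=Rt.inv().apply(np.array([x,y,z])-p)/.05
    print("at",np.round(p,4),"turn units",np.round(u,3),"then shift units",np.round(sh,3),"q6->",round(q6,2),"w",round(s["width"],3),"t",round(s["time"],1))
    return u,sh
E
python3 -c "
from h import *
plan(.45,.05,.23,.07)"
```

```text
at [ 0.2995 -0.6049  0.2313] turn units [ -0.      0.    -11.278] then shift units [12.856  3.918  0.026] q6-> 0.04 w 1.0 t 1.5
```

{"fn": "apply_moves", "kwargs": {
  "fingers": [1,1,1,1,1,1,1,1,1,1,1,1],
  "travel": [
    [0,0,0],
    [0,0,0],
    [0,0,0],
    [0,0,0],
    [0,0,0],
    [0,0,0],
    [0,0,0],
    [0,0,0],
    [0,0,0],
    [0,0,0],
    [0,0,0],
    [0,0,0]
  ],
  "rotation": [
    [0,0,-0.94],
    [0,0,-0.94],
    [0,0,-0.94],
    [0,0,-0.94],
    [0,0,-0.94],
    [0,0,-0.94],
    [0,0,-0.94],
    [0,0,-0.94],
    [0,0,-0.94],
    [0,0,-0.94],
    [0,0,-0.94],
    [0,0,-0.94]
  ]
}}

```text
time: 2.7
tool_pos: [0.2996, -0.6049, 0.2313]
tcp_rot: [-2.137, -2.302, -0.0]
wrist_force: [0.3, -0.7, 0.6]
width: 0.994
grip_force: 0.0
```

{"fn": "apply_moves", "kwargs": {
  "fingers": [1,1,1,1,1,1,1,1,1,1,1,1],
  "travel": [
    [0.85,0.26,0],
    [0.85,0.26,0],
    [0.85,0.26,0],
    [0.85,0.26,0],
    [0.85,0.26,0],
    [0.85,0.26,0],
    [0.85,0.26,0],
    [0.85,0.26,0],
    [0.85,0.26,0],
    [0.85,0.26,0],
    [0.85,0.26,0],
    [0.85,0.26,0]
  ],
  "rotation": [
    [0,0,0],
    [0,0,0],
    [0,0,0],
    [0,0,0],
    [0,0,0],
    [0,0,0],
    [0,0,0],
    [0,0,0],
    [0,0,0],
    [0,0,0],
    [0,0,0],
    [0,0,0]
  ]
}}

```text
time: 3.9
tool_pos: [0.4195, -0.0835, 0.2317]
tcp_rot: [2.142, 2.297, 0.001]
wrist_force: [0.6, 0.4, 0.4]
width: 0.999
grip_force: 0.0
```

{"fn": "apply_moves", "kwargs": {
  "fingers": [1,1,1,1,1],
  "travel": [
    [0.85,0.26,0],
    [0.85,0.26,0],
    [0.85,0.26,0],
    [0,0,0],
    [0,0,0]
  ],
  "rotation": [
    [0,0,0],
    [0,0,0],
    [0,0,0],
    [0,0,0],
    [0,0,0]
  ]
}}

```text
time: 4.4
tool_pos: [0.4493, 0.0456, 0.2313]
tcp_rot: [2.138, 2.301, -0.001]
wrist_force: [-0.8, -0.2, 0.3]
width: 0.999
grip_force: 0.0
```

```bash
python3 -c "
from h import *
plan(.45,.05,.23,.07)
c=read_camera('wrist');save(c,'w1.png');E=c['extrinsics'];print(-E[:3,:3].T@E[:3,3],c['fx'],E[:3,:3])
for k,z in [('mat_green',.012),('mat_red',.012),('lighter',.015)]:
  for r in tip_of('wrist',k): print(k,r['p'],r['location'],ray(c,r['location'],z))
"
```

```text
at [0.4493 0.0456 0.2313] turn units [-0.001  0.004  0.034] then shift units [0.086 0.021 0.027] q6-> 0.04 w 0.999 t 4.4
[0.4443569  0.11428422 0.37333791] 360.7343106900855 [[ 9.97273737e-01  7.37900981e-02  3.37546929e-04]
 [ 7.08995910e-02 -9.59456388e-01  2.72794223e-01]
 [ 2.04533740e-02 -2.72026582e-01 -9.62072346e-01]]
mat_green 0.6 [350.4, 181.3] [[0.4778761  0.07276298 0.012     ]]
mat_green 0.21 [386.6, 84.7] [[0.5027913  0.16419454 0.012     ]]
mat_red 0.67 [385.0, 82.6] [[0.50108634 0.16588124 0.012     ]]
mat_red 0.52 [404.8, 318.6] [[ 0.55288345 -0.07402792  0.012     ]]
lighter 0.76 [348.7, 184.7] [[0.4762416  0.06964452 0.015     ]]
lighter 0.17 [352.0, 184.7] [[0.47950359 0.06988573 0.015     ]]
```

View pics/w1.png

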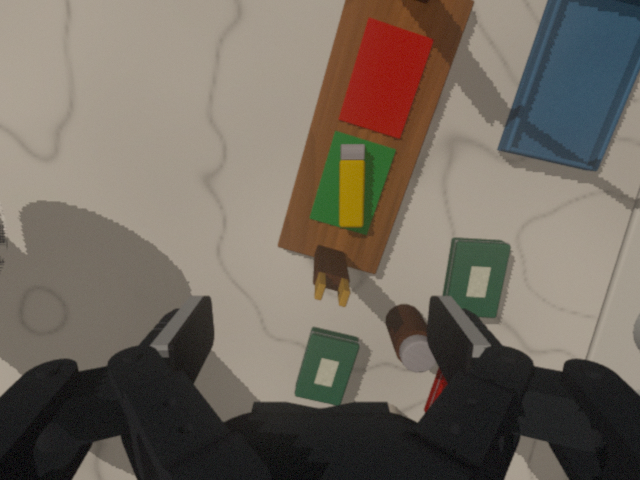

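The wrist view shows the lighter at (352,186), steel end up, on the green mat at (353,183). The red mat is at (387,78) and the dish is at the top right (580,80). All of this agrees with the top view.

```bash
cat > c.py <<'E'
from h import *
np.set_printoptions(precision=4,suppress=True)
c=read_camera("wrist")
for n,s,z,xy,col in [("matred",(.062,.09,.003),.012,(.5,.167),"red"),("matgreen",(.062,.09,.003),.012,(.477,.07),"green")]:
    print(n,fit([(c,cmask(c,col,proj(c,[*xy,z])[0],r=85))],s,z,xy))
h=cv2.cvtColor(c["image"],cv2.COLOR_RGB2HSV)
w=np.zeros(h.shape[:2],np.uint8);cv2.circle(w,(352,186),60,255,-1)
m=cv2.inRange(h,(20,110,80),(34,255,255))&w
b=cv2.boxPoints(cv2.minAreaRect(cv2.findNonZero(m)));P=ray(c,b,.029);print("yellow",P[:,:2])
g=regions_of("wrist","lighter")[0]["mask"].astype(np.uint8)
print("lighter net",fit([(c,g*255)],(.024,.08,.014),.015,(.476,.07)))
E
python3 c.py
```

```text
matred [ 0.5     0.1675 -0.2095  0.0234]
matgreen [ 0.4786  0.07   -0.2165  0.0149]
yellow [[0.4381 0.0358]
 [0.457  0.1205]
 [0.5146 0.1085]
 [0.4995 0.0218]]
lighter net [0.4783 0.0697 0.0978 0.0597]
```

```bash
python3 -c "
from h import *
plan(.478,.0697,.017,.098)"
```

```text
at [0.4492 0.0435 0.2313] turn units [ 0.001  0.001 -0.287] then shift units [0.465 0.624 4.286] q6-> 0.05 w 1.001 t 4.7
```

{"fn": "apply_moves", "kwargs": {
  "fingers": [1,1,1,1,1,1,1,1,1],
  "travel": [
    [0,0,0],
    [0.23,0.31,0.6],
    [0.235,0.315,0.7],
    [0,0,0.8],
    [0,0,0.8],
    [0,0,0.8],
    [0,0,0.586],
    [0,0,0],
    [0,0,0]
  ],
  "rotation": [
    [0,0,-0.287],
    [0,0,0],
    [0,0,0],
    [0,0,0],
    [0,0,0],
    [0,0,0],
    [0,0,0],
    [0,0,0],
    [0,0,0]
  ]
}}

```text
time: 5.6
tool_pos: [0.478, 0.0703, 0.017]
tcp_rot: [-2.108, -2.328, 0.001]
wrist_force: [0.7, -0.2, 1.6]
width: 1.002
grip_force: 0.0
```

{"fn": "apply_moves", "kwargs": {
  "fingers": [0,0,0,0,0,0,0,0,0,0],
  "travel": [
    [0,0,0],
    [0,0,0],
    [0,0,0],
    [0,0,0],
    [0,0,0],
    [0,0,0],
    [0,0,0],
    [0,0,0],
    [0,0,0],
    [0,0,0]
  ],
  "rotation": [
    [0,0,0],
    [0,0,0],
    [0,0,0],
    [0,0,0],
    [0,0,0],
    [0,0,0],
    [0,0,0],
    [0,0,0],
    [0,0,0],
    [0,0,0]
  ],
  "newtons": 40
}}

```text
time: 6.6
tool_pos: [0.4792, 0.0711, 0.0182]
tcp_rot: [2.106, 2.329, 0.002]
wrist_force: [-1.5, 0.0, 6.4]
width: 0.269
grip_force: 40.8
```

```bash
python3 -c "
from h import *
plan(.6787,.1825,.15,-.133)"
```

```text
at [0.4792 0.0711 0.0182] turn units [ 1.900e-02 -2.000e-03  2.229e+00] then shift units [ 2.737  3.66  -2.637] q6-> 0.4 w 0.269 t 6.6
```

{"fn": "apply_moves", "kwargs": {
  "fingers": [0,0,0,0,0,0,0,0,0,0,0,0],
  "travel": [
    [0,0,-0.6],
    [0,0,-0.7],
    [0,0,-0.7],
    [0,0,-0.637],
    [0,0,0],
    [0,0,0],
    [0.547,0.732,0],
    [0.547,0.732,0],
    [0.547,0.732,0],
    [0.548,0.732,0],
    [0.548,0.732,0],
    [0,0,0]
  ],
  "rotation": [
    [0,0,0],
    [0,0,0],
    [0,0,0],
    [0.02,0,0.65],
    [0,0,0.8],
    [0,0,0.779],
    [0,0,0],
    [0,0,0],
    [0,0,0],
    [0,0,0],
    [0,0,0],
    [0,0,0]
  ]
}}

```text
time: 7.8
tool_pos: [0.6814, 0.185, 0.1465]
tcp_rot: [-2.362, -2.07, 0.0]
wrist_force: [-0.7, 0.8, -0.5]
width: 0.27
grip_force: 40.0
```

```bash
python3 -c "
from h import *
plan(.6787,.1825,.0095,-.133);print(read_state()['grip_force'])"
```

```text
at [0.6814 0.185  0.1465] turn units [-0.009 -0.007  0.014] then shift units [-0.058 -0.048  2.74 ] q6-> 0.4 w 0.27 t 7.8
39.995697140693665
```

{"fn": "apply_moves", "kwargs": {
  "fingers": [0,0,0,0,0,0,0.45,0.45,0.45,0.45,0.45],
  "travel": [
    [-0.06,-0.05,0.5],
    [0,0,0.7],
    [0,0,0.7],
    [0,0,0.5],
    [0,0,0.34],
    [0,0,0],
    [0,0,0],
    [0,0,0],
    [0,0,0],
    [0,0,-0.5],
    [0,0,-0.9]
  ],
  "rotation": [
    [0,0,0],
    [0,0,0],
    [0,0,0],
    [0,0,0],
    [0,0,0],
    [0,0,0],
    [0,0,0],
    [0,0,0],
    [0,0,0],
    [0,0,0],
    [0,0,0]
  ]
}}

```text
time: 8.9
tool_pos: [0.6712, 0.1789, 0.0782]
tcp_rot: [-2.36, -2.065, 0.014]
wrist_force: [0.5, -1.4, -0.3]
width: 0.449
grip_force: 0.0
```

{"fn": "apply_moves", "kwargs": {
  "fingers": [1,1,1,1,1,1],
  "travel": [
    [0,0,-0.9],
    [0,0,-0.9],
    [0,0,-0.9],
    [-0.8,0,0],
    [-0.8,0,0],
    [0,0,0]
  ],
  "rotation": [
    [0,0,0],
    [0,0,0],
    [0,0,0],
    [0,0,0],
    [0,0,0],
    [0,0,0]
  ]
}}

```text
time: 9.5
tool_pos: [0.6642, 0.0962, 0.2184]
tcp_rot: [2.366, 2.064, -0.002]
wrist_force: [-1.2, 0.1, -0.8]
width: 0.998
grip_force: 0.0
```

```bash
cat > d.py <<'E'
from h import *
np.set_printoptions(precision=4,suppress=True)
c=read_camera("wrist");save(c,"w2.png")
g=regions_of("wrist","lighter");print([(r["p"],r["bbox"]) for r in g])
if g: print(fit([(c,g[0]["mask"].astype(np.uint8)*255)],(.024,.08,.014),.005,(.679,.182)))
T=read_camera("top")
print(tin([T],"green",(.62,-.02)))
plan(.62,-.0198-.07,.2,-.05)
E
python3 d.py
```

```text
[(0.83, [303.1, 74.0, 25.6, 93.8]), (0.37, [1.7, 0.0, 67.6, 58.8])]
[ 0.6738  0.1776 -0.1481  0.0588]
(array([ 0.62  , -0.0192, -0.0249,  0.0693]), 1)
at [0.6644 0.1005 0.2171] turn units [-0.012 -0.005 -0.802] then shift units [-3.845 -0.696  0.341] q6-> -0.09 w 0.998 t 9.7
```

View pics/w2.png

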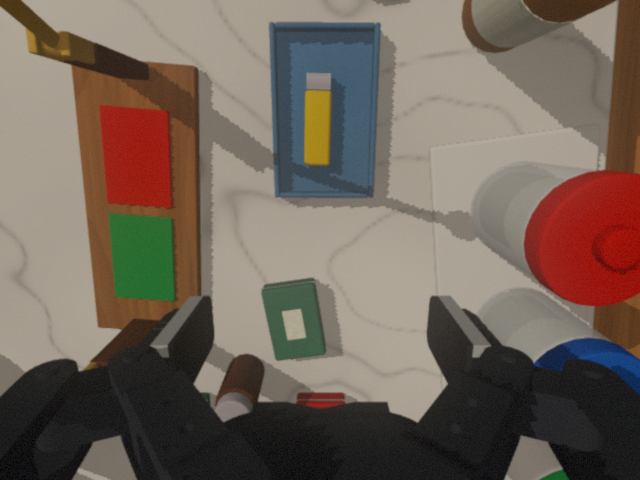

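The picture shows the lighter lying flat inside the dish at (318,120), and both mats are free. The next tin, a green one, is at (294,318).

```bash
cat >> h.py <<'E'
def wt(col,xy,z0=0.,r=75,c=None):
    c=c or read_camera("wrist");m=cmask(c,col,proj(c,[*xy,z0+.011])[0],r=r)
    return fit([(c,m)],TIN,z0,xy)
E
cat > e.py <<'E'
from h import *
import sys
col,x,y=sys.argv[1],float(sys.argv[2]),float(sys.argv[3])
f=wt(col,(x,y));print(np.round(f,4));z=float(sys.argv[4])
plan(f[0],f[1],z,f[2])
E
python3 e.py green .62 -.02 .001
```

```text
[ 0.6206 -0.0263 -0.0176  0.1272]
at [0.6643 0.101  0.2168] turn units [-0.016 -0.004 -1.103] then shift units [-2.562 -0.829  4.315] q6-> -0.02 w 1.002 t 9.7
```

{"fn": "apply_moves", "kwargs": {
  "fingers": [1,1,1,1,1,1,1],
  "travel": [
    [0,0,0],
    [-0.8,-0.21,0.1],
    [-0.8,-0.21,0.1],
    [-0.8,-0.21,0.1],
    [-0.9,-0.2,0.1],
    [0,0,0],
    [0,0,0]
  ],
  "rotation": [
    [-0.02,0,-0.95],
    [0,0,0],
    [0,0,0],
    [0,0,0],
    [0,0,0],
    [0,0,0],
    [0,0,0]
  ]
}}

```text
time: 10.4
tool_pos: [0.6173, -0.063, 0.1962]
tcp_rot: [-2.259, -2.182, -0.0]
wrist_force: [0.5, 0.9, -0.3]
width: 0.999
grip_force: 0.0
```

```bash
python3 e.py green .62 -.02 .001; python3 -c "
from h import *
c=read_camera('wrist');save(c,'w3.png')
print(wt('red',(.4999,.1677),c=c), proj(c,[.62,-.02,.011]))
m=cmask(c,'green',proj(c,[.62,-.02,.011])[0],r=75);print(cv2.boundingRect(m))"
```

```text
[ 0.6204 -0.0211  0.0084  0.0482]
at [ 0.6177 -0.0621  0.1965] turn units [ 0.002 -0.005 -0.4  ] then shift units [0.82  0.062 3.91 ] q6-> -0.04 w 0.999 t 10.4Traceback (most recent call last):
  File "<string>", line 4, in <module>
    print(wt('red',(.4999,.1677),c=c), proj(c,[.62,-.02,.011]))
          ~~^^^^^^^^^^^^^^^^^^^^^^^^^
  File "h.py", line 67, in wt
    return fit([(c,m)],TIN,z0,xy)
  File "h.py", line 32, in fit
    big.append((c,cv2.warpAffine(m,M,(w*S,h*S),flags=cv2.INTER_LINEAR)>127,M))
                  ~~~~~~~~~~~~~~^^^^^^^^^^^^^^^^^^^^^^^^^^^^^^^^^^^^^^
cv2.error: OpenCV(4.12.0) /io/opencv/modules/imgproc/src/imgwarp.cpp:2720: error: (-215:Assertion failed) src.cols > 0 && src.rows > 0 in function 'warpAffine'
```

View pics/w3.png

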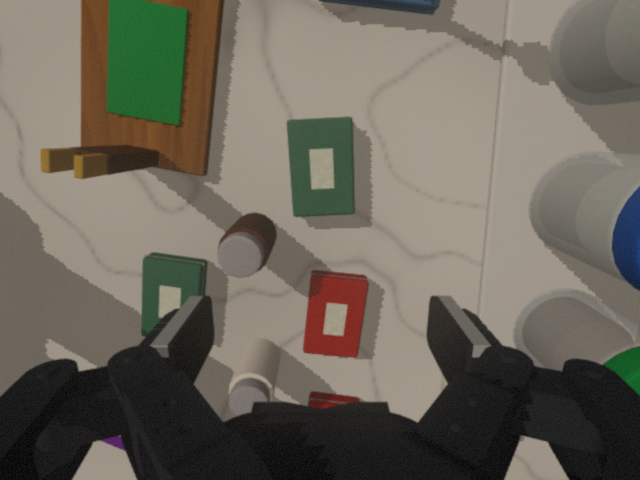

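The picture shows the green tin at (322,167), clear of the pepper shaker at (247,244). The fit is good, so I grasp it.

{"fn": "apply_moves", "kwargs": {
  "fingers": [1,1,1,1,1,1,1,1],
  "travel": [
    [0,0,0.3],
    [0.4,0.03,0.7],
    [0.42,0.03,0.8],
    [0,0,0.8],
    [0,0,0.8],
    [0,0,0.45],
    [0,0,0],
    [0,0,0]
  ],
  "rotation": [
    [0,0,-0.4],
    [0,0,0],
    [0,0,0],
    [0,0,0],
    [0,0,0],
    [0,0,0],
    [0,0,0],
    [0,0,0]
  ]
}}

```text
time: 11.3
tool_pos: [0.6204, -0.0207, 0.0041]
tcp_rot: [-2.21, -2.233, 0.0]
wrist_force: [0.4, 0.3, 0.9]
width: 1.002
grip_force: 0.0
```

{"fn": "apply_moves", "kwargs": {
  "fingers": [0,0,0,0,0,0,0,0],
  "travel": [
    [0,0,0],
    [0,0,0],
    [0,0,0],
    [0,0,0],
    [0,0,0],
    [0,0,0],
    [0,0,0],
    [0,0,0]
  ],
  "rotation": [
    [0,0,0],
    [0,0,0],
    [0,0,0],
    [0,0,0],
    [0,0,0],
    [0,0,0],
    [0,0,0],
    [0,0,0]
  ],
  "newtons": 60
}}

```text
time: 12.1
tool_pos: [0.6223, -0.0222, 0.0068]
tcp_rot: [2.21, 2.228, 0.005]
wrist_force: [-0.2, 1.3, 6.8]
width: 0.639
grip_force: 65.6
```

```bash
python3 -c "
from h import *
plan(.4787,.0699,.15,-.2135)"
```

```text
at [ 0.6223 -0.0222  0.0068] turn units [ 4.800e-02 -2.000e-03  2.115e+00] then shift units [ 1.192 -3.198 -2.864] q6-> 0.36 w 0.639 t 12.1
```

{"fn": "apply_moves", "kwargs": {
  "fingers": [0,0,0,0,0,0,0,0,0,0,0,0],
  "travel": [
    [0,0,-0.4],
    [0,0,-0.8],
    [0,0,-0.8],
    [0,0,-0.8],
    [0,0,0],
    [0,0,0],
    [0.24,-0.64,0],
    [0.24,-0.64,0],
    [0.24,-0.64,0],
    [0.24,-0.64,0],
    [0.24,-0.64,0],
    [0,0,0]
  ],
  "rotation": [
    [0,0,0],
    [0,0,0],
    [0,0,0],
    [0,0,0.7],
    [0,0,0.7],
    [0,0,0.7],
    [0,0,0],
    [0,0,0],
    [0,0,0],
    [0,0,0],
    [0,0,0],
    [0,0,0]
  ]
}}

```text
time: 13.3
tool_pos: [0.4721, 0.0715, 0.1435]
tcp_rot: [-2.44, -1.975, 0.003]
wrist_force: [0.7, -0.7, -1.9]
width: 0.638
grip_force: 64.7
```

```bash
python3 -c "
from h import *
s=read_state();print(s['grip_force'],s['wrist_force'])
plan(.4787,.0699,.022,-.2135)
c=read_camera('wrist');save(c,'w4.png')"
```

```text
64.73892331123352 [ 0.66738309 -0.65295148 -1.8820336 ]
at [0.4721 0.0715 0.1435] turn units [-0.026  0.003  0.034] then shift units [-0.003  0.136  2.431] q6-> 0.36 w 0.638 t 13.3
```

View pics/w4.png

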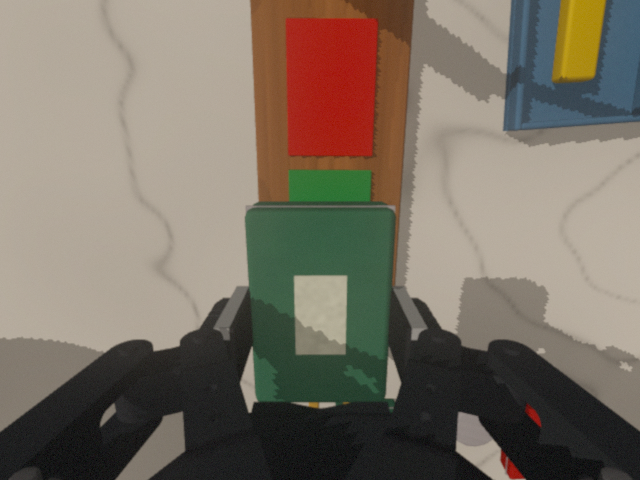

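The tin is held level. Its front edge runs from (247,207) to (395,207), with the green mat ahead of it. I check the offset along the fingers from that edge.

```bash
cat >> h.py <<'E'
def held(col,zt,cz=.0068):
    """held tin: front edge from vertical colour profile; returns offset of tin centre along tool x"""
    c=read_camera("wrist");h=cv2.cvtColor(c["image"],cv2.COLOR_RGB2HSV)
    m=sum(cv2.inRange(h,*q) for q in HS[col])>0
    s=read_state();p=np.array(s["tool_pos"]);tx=R.from_rotvec(s["tcp_rot"]).apply([1,0,0]);out=[]
    g=cv2.cvtColor(c["image"],cv2.COLOR_RGB2GRAY).astype(float)
    for u in (262,275,290,305,320,335,350,365,380):
        v=300 if abs(u-320)>35 else 262
        while v>100 and m[v-2:v+1,u].any(): v-=1
        out.append(v)
    zt=p[2]-cz+.022
    uv=np.c_[(262,275,290,305,320,335,350,365,380),out]
    P=ray(c,uv,zt);e=(P-p)@tx;print("rows",out,"offset",np.round(np.median(e)-.042,4));return c
E
python3 -c "
from h import *
c=held('green',0)
m=cv2.inRange(c['image'],(110,110,90),(255,255,255));w=np.zeros_like(m);w[268:362,286:352]=1
b=cv2.minAreaRect(cv2.findNonZero(m*w));print(b);s=read_state();p=s['tool_pos'];r=R.from_rotvec(s['tcp_rot']);print(r.inv().apply(ray(c,b[0],p[2]-.0068+.022)[0]-p))
"
```

```text
rows [207, 207, 207, 207, 207, 207, 207, 207, 207] offset 0.0026
((320.0, 314.0), (78.0, 52.0), 90.0)
[ 0.00252955 -0.00127891 -0.01520237]
```

```bash
python3 -c "
from h import *
c=read_camera('wrist')
print(fit([(c,cmask(c,'red',proj(c,[.5,.1677,.012])[0],r=90))],(.062,.09,.003),.012,(.5,.167,-.21)))
plan(.4787,.0699,.022,-.2135)"
```

```text
[ 0.50002523  0.16720825 -0.20933943  0.01538099]
at [0.4769 0.0701 0.1448] turn units [ 0.022 -0.001  0.021] then shift units [0.005 0.037 2.455] q6-> 0.36 w 0.638 t 13.4
```

{"fn": "apply_moves", "kwargs": {
  "fingers": [0,0,0,0,0,0,0,0],
  "travel": [
    [-0.045,0.05,0.4],
    [0,0,0.6],
    [0,0,0.6],
    [0,0,0.5],
    [0,0,0.25],
    [0,0,0.1],
    [0,0,0],
    [0,0,0]
  ],
  "rotation": [
    [0.02,0,0.02],
    [0,0,0],
    [0,0,0],
    [0,0,0],
    [0,0,0],
    [0,0,0],
    [0,0,0],
    [0,0,0]
  ]
}}

```text
time: 14.25
tool_pos: [0.4797, 0.0673, 0.0225]
tcp_rot: [2.446, 1.971, 0.001]
wrist_force: [-0.2, -0.0, -1.1]
width: 0.638
grip_force: 64.8
```

```bash
python3 -c "
from h import *
s=read_state();print(s['grip_force'],s['wrist_force'])
plan(.4787-.0005,.0699-.0025,.022,-.2135)"
```

```text
64.77619886398315 [-0.15221699 -0.00477649 -1.11159766]
at [0.4797 0.0673 0.0225] turn units [ 0.004 -0.004 -0.008] then shift units [-0.003 -0.029  0.01 ] q6-> 0.35 w 0.638 t 14.2
```

{"fn": "apply_moves", "kwargs": {
  "fingers": [0,0,0,0.85,0.85,0.85,0.95,1,1,1,1,1],
  "travel": [
    [0,0,0.02],
    [0,0,0.02],
    [0,0,0],
    [0,0,0],
    [0,0,0],
    [0,0,0],
    [0,0,-0.4],
    [0,0,-0.8],
    [0,0,-0.9],
    [-0.6,0,-0.9],
    [-0.6,0,-0.5],
    [0,0,0]
  ],
  "rotation": [
    [0,0,0],
    [0,0,0],
    [0,0,0],
    [0,0,0],
    [0,0,0],
    [0,0,0],
    [0,0,0],
    [0,0,0],
    [0,0,0],
    [0,0,0],
    [0,0,0],
    [0,0,0]
  ]
}}

```text
time: 15.45
tool_pos: [0.4687, 0.0087, 0.1959]
tcp_rot: [2.444, 1.966, 0.007]
wrist_force: [0.5, 1.2, 0.7]
width: 0.999
grip_force: 0.0
```

{"fn": "apply_moves", "kwargs": {
  "fingers": [1],
  "travel": [
    [0,0,0]
  ],
  "rotation": [
    [0,0,0]
  ]
}}

```text
time: 15.55
tool_pos: [0.4662, 0.0108, 0.1914]
tcp_rot: [-2.447, -1.969, 0.0]
wrist_force: [0.2, 0.0, -0.6]
width: 1.0
grip_force: 0.0
```

```bash
cat > pl.py <<'E'
from h import *
import sys
# check placed pile tin in wrist picture, in carrier axes (mm)
col,z0=sys.argv[1],float(sys.argv[2]);M={"green":(.4787,.0699),"red":(.4999,.1677)}[col];a=-.2135
f=wt(col,M,z0,r=95)
d=R.from_euler("z",-a).apply([f[0]-M[0],f[1]-M[1],0])*1e3
print("placed",np.round(f,4),"err mm carrier x,y",np.round(d[:2],1),"deg",round(np.degrees(f[2]-a),1))
T=read_camera("top")
for c,xy in [("green",(.62,-.02)),("green",(.47,-.1412)),("green",(.491,-.415)),("red",(.628,-.1643)),("red",(.619,-.3079))]:
    u=proj(T,[*xy,.011])[0];r,n=tin([T],c,xy)
    if n: print(c,np.round(r,4))
E
python3 pl.py green .015;python3 -c "
from h import *
plan(.628,-.1643-.05,.2,-.14)"
```

```text
placed [ 0.479   0.0695 -0.2128  0.0316] err mm carrier x,y [ 0.4 -0.3] deg 0.0
green [ 0.6037 -0.0043 -1.5979  0.4775]
green [ 0.4699 -0.1415 -0.1815  0.0483]
green [ 0.4913 -0.4145 -0.1817  0.0685]
red [ 0.6281 -0.1644 -0.1443  0.0418]
red [ 0.619  -0.3079 -0.1877  0.0532]
at [0.4649 0.0115 0.1894] turn units [-0.046  0.002 -0.705] then shift units [-4.017  3.861 -0.212] q6-> -0.19 w 0.997 t 15.7
```

```bash
python3 -c "
from h import *
plan(.462,-.186,.195,-.183)"
```

```text
at [0.4649 0.0115 0.1894] turn units [-0.046  0.003 -0.294] then shift units [-3.895  0.662 -0.112] q6-> -0.2 w 0.997 t 15.7
```

{"fn": "apply_moves", "kwargs": {
  "fingers": [1,1,1,1,1,1,1,1],
  "travel": [
    [0,0,-0.1],
    [-0.78,0.13,0],
    [-0.78,0.13,0],
    [-0.78,0.13,0],
    [-0.78,0.13,0],
    [-0.78,0.13,0],
    [0,0,0],
    [0,0,0]
  ],
  "rotation": [
    [-0.04,0,-0.29],
    [0,0,0],
    [0,0,0],
    [0,0,0],
    [0,0,0],
    [0,0,0],
    [0,0,0],
    [0,0,0]
  ]
}}

```text
time: 16.45
tool_pos: [0.4619, -0.1865, 0.1951]
tcp_rot: [-2.416, -2.007, -0.001]
wrist_force: [0.9, 0.8, -0.1]
width: 1.001
grip_force: 0.0
```

```bash
python3 e.py green .47 -.1413 .004
```

```text
[ 0.4699 -0.1433 -0.1835  0.0444]
at [ 0.4619 -0.1857  0.1952] turn units [-0.    -0.009  0.006] then shift units [0.864 0.    3.823] q6-> -0.11 w 1.001 t 16.5
```

{"fn": "apply_moves", "kwargs": {
  "fingers": [1,1,1,1,1,1,1],
  "travel": [
    [0.45,0,0.6],
    [0.45,0,0.8],
    [0,0,0.8],
    [0,0,0.8],
    [0,0,0.6],
    [0,0,0.22],
    [0,0,0]
  ],
  "rotation": [
    [0,0,0],
    [0,0,0],
    [0,0,0],
    [0,0,0],
    [0,0,0],
    [0,0,0],
    [0,0,0]
  ]
}}

```text
time: 17.2
tool_pos: [0.4693, -0.1406, 0.0035]
tcp_rot: [-2.412, -2.01, 0.002]
wrist_force: [-0.3, -0.2, -0.2]
width: 0.998
grip_force: 0.0
```

{"fn": "apply_moves", "kwargs": {
  "fingers": [0,0,0,0,0,0,0,0,0,0,0,0],
  "travel": [
    [0,0,0],
    [0,0,0],
    [0,0,0],
    [0,0,0],
    [0,0,0],
    [0,0,0],
    [0,0,0],
    [0,0,0],
    [0,0,-0.4],
    [0,0,-0.8],
    [0,0,-0.8],
    [0,0,-0.8]
  ],
  "rotation": [
    [0,0,0],
    [0,0,0],
    [0,0,0],
    [0,0,0],
    [0,0,0],
    [0,0,0],
    [0,0,0],
    [0,0,0],
    [0,0,0],
    [0,0,0],
    [0,0,0],
    [0,0,0]
  ]
}}

```text
time: 18.4
tool_pos: [0.4705, -0.1426, 0.1474]
tcp_rot: [2.414, 2.007, 0.003]
wrist_force: [0.7, -0.4, -1.2]
width: 0.635
grip_force: 63.6
```

```bash
python3 -c "
from h import *
held('green',0)
plan(.4787,.0699,.15,-.2135)"
```

```text
rows [211, 211, 211, 211, 211, 211, 211, 211, 211] offset 0.0032
at [ 0.4752 -0.1442  0.1551] turn units [0.143 0.02  0.285] then shift units [ 4.199 -0.839  0.102] q6-> 0.36 w 0.63 t 18.4
```

{"fn": "apply_moves", "kwargs": {
  "fingers": [0,0,0,0,0,0,0,0,0,0],
  "travel": [
    [0,0,0],
    [0.7,-0.14,0],
    [0.7,-0.14,0],
    [0.7,-0.14,0],
    [0.7,-0.14,0],
    [0.7,-0.14,0],
    [0.7,-0.14,0],
    [0,0,0],
    [0,0,0],
    [0,0,0]
  ],
  "rotation": [
    [0,0,0.25],
    [0,0,0],
    [0,0,0],
    [0,0,0],
    [0,0,0],
    [0,0,0],
    [0,0,0],
    [0,0,0],
    [0,0,0],
    [0,0,0]
  ]
}}

```text
time: 19.45
tool_pos: [0.4726, 0.071, 0.1442]
tcp_rot: [2.441, 1.975, -0.001]
wrist_force: [-0.2, -0.3, -1.7]
width: 0.639
grip_force: 63.6
```

```bash
python3 -c "
from h import *
save(held('green',0),'w5.png')
plan(.4787,.0699,.044,-.2135);s=read_state();print(s['grip_force'],s['wrist_force'])"
```

```text
rows [211, 211, 168, 211, 211, 211, 168, 211, 210] offset 0.0012
at [0.4728 0.0707 0.1444] turn units [0.011 0.009 0.026] then shift units [0.009 0.119 2.008] q6-> 0.36 w 0.637 t 19.5
63.56038212776184 [-0.84884219 -0.36252611 -0.38303474]
```

View pics/w5.png

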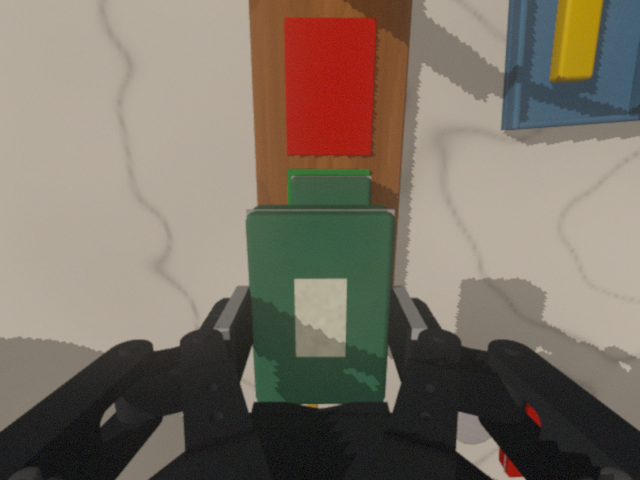

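Tin 2 is held level, with its edge at row 211. The placed tin below it is at (328,190) and sits squarely on the mat.

{"fn": "apply_moves", "kwargs": {
  "fingers": [0,0,0,0,0,0,0],
  "travel": [
    [-0.015,0.12,0.4],
    [0,0,0.6],
    [0,0,0.5],
    [0,0,0.3],
    [0,0,0.15],
    [0,0,0.05],
    [0,0,0]
  ],
  "rotation": [
    [0,0,0.02],
    [0,0,0],
    [0,0,0],
    [0,0,0],
    [0,0,0],
    [0,0,0],
    [0,0,0]
  ]
}}

```text
time: 20.2
tool_pos: [0.4794, 0.0689, 0.0455]
tcp_rot: [2.443, 1.972, 0.002]
wrist_force: [-0.1, -0.1, -0.3]
width: 0.633
grip_force: 63.6
```

```bash
python3 -c "
from h import *
plan(.4787-.0003,.0699-.0012,.0425,-.2135);s=read_state();print(s['grip_force'],s['wrist_force'])"
```

```text
at [0.4794 0.0689 0.0455] turn units [0.022 0.004 0.006] then shift units [-0.009 -0.019  0.06 ] q6-> 0.36 w 0.633 t 20.2
63.568546772003174 [-0.05097465 -0.14759243 -0.33748715]
```

{"fn": "apply_moves", "kwargs": {
  "fingers": [0,0,0,0.85,0.85,0.85,0.95,1,1,1,1,1],
  "travel": [
    [0,-0.01,0.03],
    [0,0,0.02],
    [0,0,0],
    [0,0,0],
    [0,0,0],
    [0,0,0],
    [0,0,-0.4],
    [0,0,-0.8],
    [0,0,-0.9],
    [-0.6,0,-0.9],
    [-0.6,0,-0.3],
    [0,0,0]
  ],
  "rotation": [
    [0,0,0],
    [0,0,0],
    [0,0,0],
    [0,0,0],
    [0,0,0],
    [0,0,0],
    [0,0,0],
    [0,0,0],
    [0,0,0],
    [0,0,0],
    [0,0,0],
    [0,0,0]
  ]
}}

```text
time: 21.4
tool_pos: [0.4681, 0.0112, 0.2079]
tcp_rot: [2.44, 1.967, 0.009]
wrist_force: [0.4, 0.0, -0.1]
width: 1.003
grip_force: 0.0
```

{"fn": "apply_moves", "kwargs": {
  "fingers": [1,1],
  "travel": [
    [0,0,0],
    [0,0,0]
  ],
  "rotation": [
    [0,0,0],
    [0,0,0]
  ]
}}

```text
time: 21.6
tool_pos: [0.4654, 0.0139, 0.2028]
tcp_rot: [2.444, 1.974, -0.0]
wrist_force: [-0.3, 0.3, 0.1]
width: 1.0
grip_force: 0.0
```

```bash
python3 pl.py green .037;python3 -c "
from h import *
plan(.482,-.459,.195,-.182)"
```

```text
placed [ 0.4795  0.0683 -0.2101  0.0363] err mm carrier x,y [ 1.1 -1.4] deg 0.2
green [0.6039 0.0021 1.5472 0.4723]
green [ 0.4913 -0.4145 -0.1809  0.0735]
red [ 0.6281 -0.1644 -0.1443  0.0418]
red [ 0.619  -0.3079 -0.1877  0.0532]
at [0.4654 0.0141 0.2026] turn units [-0.007  0.005 -0.276] then shift units [-9.246  2.04   0.151] q6-> -0.58 w 0.999 t 21.7
```

{"fn": "apply_moves", "kwargs": {
  "fingers": [1,1,1,1,1,1,1,1,1,1,1,1],
  "travel": [
    [0,0,0.1],
    [-0.84,0.185,0],
    [-0.84,0.185,0],
    [-0.84,0.185,0],
    [-0.84,0.185,0],
    [-0.84,0.185,0],
    [-0.84,0.185,0],
    [-0.84,0.185,0],
    [-0.84,0.185,0],
    [-0.84,0.185,0],
    [-0.84,0.185,0],
    [-0.84,0.185,0]
  ],
  "rotation": [
    [0,0,-0.28],
    [0,0,0],
    [0,0,0],
    [0,0,0],
    [0,0,0],
    [0,0,0],
    [0,0,0],
    [0,0,0],
    [0,0,0],
    [0,0,0],
    [0,0,0],
    [0,0,0]
  ]
}}

```text
time: 22.9
tool_pos: [0.4825, -0.4604, 0.1979]
tcp_rot: [-2.413, -2.012, -0.002]
wrist_force: [0.6, 0.1, 0.6]
width: 0.998
grip_force: 0.0
```

{"fn": "apply_moves", "kwargs": {
  "fingers": [1,1,1],
  "travel": [
    [0,0,0],
    [0,0,0],
    [0,0,0]
  ],
  "rotation": [
    [0,0,0],
    [0,0,0],
    [0,0,0]
  ]
}}

```text
time: 23.2
tool_pos: [0.4825, -0.4579, 0.1983]
tcp_rot: [-2.413, -2.011, -0.002]
wrist_force: [0.0, -0.7, 0.2]
width: 1.002
grip_force: 0.0
```

```bash
python3 e.py green .4913 -.4145 .0035
```

```text
[ 0.4914 -0.4171 -0.1805  0.0478]
at [ 0.4826 -0.4577  0.1987] turn units [ 0.009 -0.009 -0.003] then shift units [0.83  0.028 3.905] q6-> -0.52 w 1.0 t 23.2
```

{"fn": "apply_moves", "kwargs": {
  "fingers": [1,1,1,1,1,1,1],
  "travel": [
    [0.45,0.03,0.6],
    [0.45,0,0.8],
    [0,0,0.8],
    [0,0,0.8],
    [0,0,0.7],
    [0,0,0.2],
    [0,0,0]
  ],
  "rotation": [
    [0,0,0],
    [0,0,0],
    [0,0,0],
    [0,0,0],
    [0,0,0],
    [0,0,0],
    [0,0,0]
  ]
}}

```text
time: 23.95
tool_pos: [0.4915, -0.4132, 0.0028]
tcp_rot: [-2.411, -2.01, -0.001]
wrist_force: [0.4, 0.4, -0.1]
width: 1.003
grip_force: 0.0
```

{"fn": "apply_moves", "kwargs": {
  "fingers": [0,0,0,0,0,0,0,0,0,0,0,0],
  "travel": [
    [0,0,0],
    [0,0,0],
    [0,0,0],
    [0,0,0],
    [0,0,0],
    [0,0,0],
    [0,0,0],
    [0,0,-0.4],
    [0,0,-0.8],
    [0,0,-0.8],
    [0,0,-0.9],
    [0,0,0]
  ],
  "rotation": [
    [0,0,0],
    [0,0,0],
    [0,0,0],
    [0,0,0],
    [0,0,0],
    [0,0,0],
    [0,0,0],
    [0,0,0],
    [0,0,0],
    [0,0,0],
    [0,0,0],
    [0,0,0]
  ]
}}

```text
time: 25.15
tool_pos: [0.4966, -0.4195, 0.1595]
tcp_rot: [2.401, 1.998, 0.005]
wrist_force: [0.7, -1.3, -0.0]
width: 0.633
grip_force: 64.7
```

```bash
python3 -c "
from h import *
plan(.4787,.0699,.15,-.2135)"
```

```text
at [ 0.4966 -0.4195  0.1595] turn units [0.154 0.083 0.296] then shift units [ 9.49  -2.424  0.19 ] q6-> 0.36 w 0.633 t 25.1
```

{"fn": "apply_moves", "kwargs": {
  "fingers": [0,0,0,0,0,0,0,0,0,0,0,0],
  "travel": [
    [0,0,0],
    [0.86,-0.22,0],
    [0.86,-0.22,0],
    [0.86,-0.22,0],
    [0.86,-0.22,0],
    [0.86,-0.22,0],
    [0.86,-0.22,0],
    [0.86,-0.22,0],
    [0.86,-0.22,0],
    [0.86,-0.22,0],
    [0.86,-0.22,0],
    [0.86,-0.22,0]
  ],
  "rotation": [
    [0,0,0.28],
    [0,0,0],
    [0,0,0],
    [0,0,0],
    [0,0,0],
    [0,0,0],
    [0,0,0],
    [0,0,0],
    [0,0,0],
    [0,0,0],
    [0,0,0],
    [0,0,0]
  ]
}}

```text
time: 26.35
tool_pos: [0.4713, 0.0739, 0.1472]
tcp_rot: [2.445, 1.972, -0.003]
wrist_force: [-0.0, 0.2, -1.2]
width: 0.634
grip_force: 64.6
```

{"fn": "apply_moves", "kwargs": {
  "fingers": [0,0,0,0],
  "travel": [
    [0,0,0],
    [0,0,0],
    [0,0,0],
    [0,0,0]
  ],
  "rotation": [
    [0,0,0],
    [0,0,0],
    [0,0,0],
    [0,0,0]
  ]
}}

```text
time: 26.75
tool_pos: [0.473, 0.0712, 0.1485]
tcp_rot: [2.445, 1.971, -0.0]
wrist_force: [0.7, 0.1, -1.0]
width: 0.634
grip_force: 64.6
```

```bash
python3 -c "
from h import *
held('green',0)
plan(.4787,.0699,.066,-.2135);s=read_state();print(s['grip_force'],s['wrist_force'])"
```

```text
rows [211, 210, 211, 179, 210, 210, 210, 211, 210] offset 0.0013
at [0.4732 0.0711 0.1487] turn units [ 0.014  0.007 -0.005] then shift units [-1.000e-03  1.130e-01  1.654e+00] q6-> 0.36 w 0.637 t 26.8
64.61180448532104 [ 0.38106585 -0.33544867 -1.35951271]
```

{"fn": "apply_moves", "kwargs": {
  "fingers": [0,0,0,0,0,0,0],
  "travel": [
    [-0.035,0.1,0.4],
    [0,0,0.5],
    [0,0,0.4],
    [0,0,0.2],
    [0,0,0.1],
    [0,0,0.05],
    [0,0,0]
  ],
  "rotation": [
    [0,0,0],
    [0,0,0],
    [0,0,0],
    [0,0,0],
    [0,0,0],
    [0,0,0],
    [0,0,0]
  ]
}}

```text
time: 27.5
tool_pos: [0.4789, 0.0694, 0.0675]
tcp_rot: [2.442, 1.972, 0.004]
wrist_force: [-0.6, 0.8, -1.2]
width: 0.637
grip_force: 64.6
```

```bash
python3 -c "
from h import *
plan(.4787-.0003,.0699-.0017,.066,-.2135);s=read_state();print(s['grip_force'],s['wrist_force'])"
```

```text
at [0.4789 0.0694 0.0675] turn units [ 0.033 -0.001  0.013] then shift units [-0.026 -0.004  0.03 ] q6-> 0.36 w 0.637 t 27.5
64.61368918418884 [-0.60094473  0.784383   -1.15327108]
```

{"fn": "apply_moves", "kwargs": {
  "fingers": [0,0,0,0.85,0.85,0.85,0.95,1,1,1,1,1],
  "travel": [
    [-0.02,0,0.03],
    [0,0,0.02],
    [0,0,0],
    [0,0,0],
    [0,0,0],
    [0,0,0],
    [0,0,-0.4],
    [0,0,-0.8],
    [0,0,-0.9],
    [-0.6,0,-0.6],
    [-0.6,0,0],
    [0,0,0]
  ],
  "rotation": [
    [0,0,0],
    [0,0,0],
    [0,0,0],
    [0,0,0],
    [0,0,0],
    [0,0,0],
    [0,0,0],
    [0,0,0],
    [0,0,0],
    [0,0,0],
    [0,0,0],
    [0,0,0]
  ]
}}

```text
time: 28.7
tool_pos: [0.4654, 0.0078, 0.2007]
tcp_rot: [2.442, 1.969, 0.004]
wrist_force: [-0.5, 0.2, -0.6]
width: 1.001
grip_force: 0.0
```

{"fn": "apply_moves", "kwargs": {
  "fingers": [1,1],
  "travel": [
    [0,0,0],
    [0,0,0]
  ],
  "rotation": [
    [0,0,0],
    [0,0,0]
  ]
}}

```text
time: 28.9
tool_pos: [0.4645, 0.0105, 0.1983]
tcp_rot: [2.443, 1.974, 0.001]
wrist_force: [-0.6, 0.8, -0.4]
width: 1.0
grip_force: 0.0
```

```bash
python3 pl.py green .059;python3 -c "
from h import *
T=read_camera('top');print(tin([T],'green',(.4787,.0699),.059))
plan(.628-.045*.143,-.1644-.0445,.195,-.144)"
```

```text
placed [ 0.4793  0.0677 -0.2116  0.047 ] err mm carrier x,y [ 1.1 -2. ] deg 0.1
green [ 0.6043 -0.0048  1.5429  0.4706]
red [ 0.6281 -0.1643 -0.1371  0.0406]
red [ 0.619  -0.3079 -0.1877  0.0532]
(array([ 0.48468638,  0.06727431, -0.0017301 ,  0.41071491]), 1)
at [0.4646 0.0108 0.1984] turn units [ 0.006  0.003 -0.637] then shift units [-3.898  3.737  0.067] q6-> -0.18 w 1.002 t 29.1
```

{"fn": "apply_moves", "kwargs": {
  "fingers": [1,1,1,1,1,1,1,1,1,1],
  "travel": [
    [0,0,0],
    [-0.65,0.623,0],
    [-0.65,0.623,0],
    [-0.65,0.623,0],
    [-0.65,0.623,0],
    [-0.65,0.623,0],
    [-0.65,0.623,0.06],
    [0,0,0],
    [0,0,0],
    [0,0,0]
  ],
  "rotation": [
    [0,0,-0.64],
    [0,0,0],
    [0,0,0],
    [0,0,0],
    [0,0,0],
    [0,0,0],
    [0,0,0],
    [0,0,0],
    [0,0,0],
    [0,0,0]
  ]
}}

```text
time: 30.05
tool_pos: [0.6212, -0.2085, 0.1959]
tcp_rot: [2.375, 2.056, 0.001]
wrist_force: [-0.7, -0.3, 0.2]
width: 1.003
grip_force: 0.0
```

```bash
python3 e.py red .628 -.1644 .0035
```

```text
[ 0.6287 -0.1662 -0.143   0.0376]
at [ 0.6212 -0.2084  0.1964] turn units [ 0.011 -0.002 -0.004] then shift units [0.856 0.028 3.857] q6-> -0.12 w 1.002 t 30.1
```

{"fn": "apply_moves", "kwargs": {
  "fingers": [1,1,1,1,1,1,1],
  "travel": [
    [0.46,0.03,0.6],
    [0.46,0,0.8],
    [0,0,0.8],
    [0,0,0.8],
    [0,0,0.65],
    [0,0,0.2],
    [0,0,0]
  ],
  "rotation": [
    [0,0,0],
    [0,0,0],
    [0,0,0],
    [0,0,0],
    [0,0,0],
    [0,0,0],
    [0,0,0]
  ]
}}

```text
time: 30.8
tool_pos: [0.6285, -0.1632, 0.0028]
tcp_rot: [-2.374, -2.056, 0.001]
wrist_force: [-1.1, -0.7, 1.0]
width: 0.999
grip_force: 0.0
```

{"fn": "apply_moves", "kwargs": {
  "fingers": [0,0,0,0,0,0,0,0,0,0,0,0],
  "travel": [
    [0,0,0],
    [0,0,0],
    [0,0,0],
    [0,0,0],
    [0,0,0],
    [0,0,0],
    [0,0,0],
    [0,0,-0.4],
    [0,0,-0.8],
    [0,0,-0.8],
    [0,0,-0.9],
    [0,0,0]
  ],
  "rotation": [
    [0,0,0],
    [0,0,0],
    [0,0,0],
    [0,0,0],
    [0,0,0],
    [0,0,0],
    [0,0,0],
    [0,0,0],
    [0,0,0],
    [0,0,0],
    [0,0,0],
    [0,0,0]
  ]
}}

```text
time: 32.0
tool_pos: [0.6357, -0.1664, 0.1592]
tcp_rot: [2.364, 2.045, 0.015]
wrist_force: [0.5, -0.4, -0.3]
width: 0.637
grip_force: 64.8
```

```bash
python3 -c "
from h import *
plan(.4999,.1677,.16,-.2135)"
```

```text
at [ 0.6357 -0.1664  0.1592] turn units [0.176 0.02  0.655] then shift units [ 5.954 -4.07  -0.016] q6-> 0.54 w 0.637 t 32.0
```

{"fn": "apply_moves", "kwargs": {
  "fingers": [0,0,0,0,0,0,0,0,0,0,0,0],
  "travel": [
    [0,0,0],
    [0.74,-0.51,0],
    [0.74,-0.51,0],
    [0.74,-0.51,0],
    [0.74,-0.51,0],
    [0.74,-0.51,0],
    [0.74,-0.51,0],
    [0.74,-0.51,0],
    [0.74,-0.46,0],
    [0,0,0],
    [0,0,0],
    [0,0,0]
  ],
  "rotation": [
    [0,0,0.65],
    [0,0,0],
    [0,0,0],
    [0,0,0],
    [0,0,0],
    [0,0,0],
    [0,0,0],
    [0,0,0],
    [0,0,0],
    [0,0,0],
    [0,0,0],
    [0,0,0]
  ]
}}

```text
time: 33.2
tool_pos: [0.4959, 0.1666, 0.1487]
tcp_rot: [2.443, 1.971, 0.002]
wrist_force: [-0.4, -0.6, -1.8]
width: 0.632
grip_force: 64.8
```

```bash
python3 -c "
from h import *
held('red',0)
plan(.4999,.1677,.022,-.2135);s=read_state();print(s['grip_force'],s['wrist_force'])"
```

```text
rows [213, 206, 165, 165, 165, 165, 165, 205, 206] offset 0.0174
at [0.496  0.1663 0.1487] turn units [ 0.025  0.004 -0.004] then shift units [0.043 0.071 2.534] q6-> 0.54 w 0.637 t 33.2
64.76394653320312 [-0.43413989 -0.67471391 -1.40406592]
```

{"fn": "apply_moves", "kwargs": {
  "fingers": [0,0,0,0,0,0,0],
  "travel": [
    [-0.015,0.06,0.5],
    [0,0,0.7],
    [0,0,0.7],
    [0,0,0.4],
    [0,0,0.18],
    [0,0,0.05],
    [0,0,0]
  ],
  "rotation": [
    [0,0,0],
    [0,0,0],
    [0,0,0],
    [0,0,0],
    [0,0,0],
    [0,0,0],
    [0,0,0]
  ]
}}

```text
time: 33.95
tool_pos: [0.4993, 0.1648, 0.0227]
tcp_rot: [2.445, 1.97, 0.002]
wrist_force: [0.9, 0.8, -0.0]
width: 0.634
grip_force: 65.7
```

```bash
python3 -c "
from h import *
plan(.4999-.0006,.1677-.0029,.022,-.2135);s=read_state();print(s['grip_force'],s['wrist_force'])"
```

```text
at [0.4993 0.1648 0.0227] turn units [ 0.021  0.004 -0.01 ] then shift units [-0.     0.001  0.014] q6-> 0.53 w 0.634 t 34.0
65.65623164176941 [ 0.91462009  0.80554277 -0.02956824]
```

{"fn": "apply_moves", "kwargs": {
  "fingers": [0,0,0.85,0.85,0.85,0.95,1,1,1,1,1,1],
  "travel": [
    [0,0,0.03],
    [0,0,0],
    [0,0,0],
    [0,0,0],
    [0,0,0],
    [0,0,-0.4],
    [0,0,-0.8],
    [0,0,-0.9],
    [0,0,-0.9],
    [-0.6,0,-0.6],
    [-0.6,0,0],
    [0,0,0]
  ],
  "rotation": [
    [0,0,0],
    [0,0,0],
    [0,0,0],
    [0,0,0],
    [0,0,0],
    [0,0,0],
    [0,0,0],
    [0,0,0],
    [0,0,0],
    [0,0,0],
    [0,0,0],
    [0,0,0]
  ]
}}

```text
time: 35.15
tool_pos: [0.4858, 0.1053, 0.2023]
tcp_rot: [2.443, 1.968, 0.005]
wrist_force: [0.3, 0.5, -1.4]
width: 1.0
grip_force: 0.0
```

{"fn": "apply_moves", "kwargs": {
  "fingers": [1,1],
  "travel": [
    [0,0,0],
    [0,0,0]
  ],
  "rotation": [
    [0,0,0],
    [0,0,0]
  ]
}}

```text
time: 35.35
tool_pos: [0.4852, 0.1077, 0.1999]
tcp_rot: [2.444, 1.972, 0.001]
wrist_force: [-0.5, -0.1, -0.7]
width: 0.999
grip_force: 0.0
```

```bash
python3 pl.py red .015;python3 -c "
from h import *
plan(.619-.045*.187,-.308-.044,.195,-.18)"
```

```text
placed [ 0.5001  0.1685 -0.2128  0.0849] err mm carrier x,y [0.  0.8] deg 0.0
red [ 0.619  -0.3079 -0.1877  0.0532]
at [0.4852 0.108  0.1998] turn units [ 0.006  0.005 -0.305] then shift units [-8.602  4.114  0.096] q6-> -0.34 w 1.001 t 35.5
```

{"fn": "apply_moves", "kwargs": {
  "fingers": [1,1,1,1,1,1,1,1,1,1,1,1],
  "travel": [
    [0,0,0],
    [-0.86,0.411,0],
    [-0.86,0.411,0],
    [-0.86,0.411,0],
    [-0.86,0.411,0],
    [-0.86,0.411,0],
    [-0.86,0.411,0],
    [-0.86,0.411,0],
    [-0.86,0.411,0],
    [-0.86,0.411,0],
    [-0.86,0.411,0.1],
    [0,0,0]
  ],
  "rotation": [
    [0,0,-0.3],
    [0,0,0],
    [0,0,0],
    [0,0,0],
    [0,0,0],
    [0,0,0],
    [0,0,0],
    [0,0,0],
    [0,0,0],
    [0,0,0],
    [0,0,0],
    [0,0,0]
  ]
}}

```text
time: 36.65
tool_pos: [0.6107, -0.3576, 0.1933]
tcp_rot: [2.416, 2.006, -0.001]
wrist_force: [0.4, 0.6, -0.7]
width: 1.003
grip_force: 0.0
```

{"fn": "apply_moves", "kwargs": {
  "fingers": [1,1],
  "travel": [
    [0,0,0],
    [0,0,0]
  ],
  "rotation": [
    [0,0,0],
    [0,0,0]
  ]
}}

```text
time: 36.85
tool_pos: [0.6101, -0.3513, 0.1953]
tcp_rot: [-2.412, -2.012, -0.002]
wrist_force: [0.3, 0.3, -0.7]
width: 1.0
grip_force: 0.0
```

```bash
python3 e.py red .619 -.308 .0035
```

```text
[ 0.6192 -0.31   -0.1813  0.0398]
at [ 0.6102 -0.351   0.1958] turn units [ 0.012 -0.004  0.014] then shift units [0.84  0.029 3.846] q6-> -0.28 w 1.002 t 36.9
```

{"fn": "apply_moves", "kwargs": {
  "fingers": [1,1,1,1,1,1,1],
  "travel": [
    [0.46,0.03,0.6],
    [0.46,0,0.8],
    [0,0,0.8],
    [0,0,0.8],
    [0,0,0.64],
    [0,0,0.2],
    [0,0,0]
  ],
  "rotation": [
    [0,0,0],
    [0,0,0],
    [0,0,0],
    [0,0,0],
    [0,0,0],
    [0,0,0],
    [0,0,0]
  ]
}}

```text
time: 37.6
tool_pos: [0.619, -0.3059, 0.0027]
tcp_rot: [-2.411, -2.012, 0.0]
wrist_force: [0.4, 0.1, 0.2]
width: 1.002
grip_force: 0.0
```

{"fn": "apply_moves", "kwargs": {
  "fingers": [0,0,0,0,0,0,0,0,0,0,0,0],
  "travel": [
    [0,0,0],
    [0,0,0],
    [0,0,0],
    [0,0,0],
    [0,0,0],
    [0,0,0],
    [0,0,0],
    [0,0,-0.4],
    [0,0,-0.8],
    [0,0,-0.8],
    [0,0,-0.9],
    [0,0,0]
  ],
  "rotation": [
    [0,0,0],
    [0,0,0],
    [0,0,0],
    [0,0,0],
    [0,0,0],
    [0,0,0],
    [0,0,0],
    [0,0,0],
    [0,0,0],
    [0,0,0],
    [0,0,0],
    [0,0,0]
  ]
}}

```text
time: 38.8
tool_pos: [0.6252, -0.3107, 0.1598]
tcp_rot: [2.4, 2.0, 0.011]
wrist_force: [1.5, -0.3, 0.4]
width: 0.635
grip_force: 65.0
```

```bash
python3 -c "
from h import *
plan(.4999,.1677,.16,-.2135)"
```

```text
at [ 0.6252 -0.3107  0.1598] turn units [0.172 0.049 0.305] then shift units [ 8.820e+00 -4.476e+00 -4.000e-03] q6-> 0.54 w 0.635 t 38.8
```

{"fn": "apply_moves", "kwargs": {
  "fingers": [0,0,0,0,0,0,0,0,0,0,0,0],
  "travel": [
    [0,0,0],
    [0.8,-0.4,0],
    [0.8,-0.4,0],
    [0.8,-0.4,0],
    [0.8,-0.4,0],
    [0.8,-0.4,0],
    [0.8,-0.4,0],
    [0.8,-0.4,0],
    [0.8,-0.4,0],
    [0.8,-0.4,0],
    [0.8,-0.4,0],
    [0.8,-0.4,0]
  ],
  "rotation": [
    [0,0,0.3],
    [0,0,0],
    [0,0,0],
    [0,0,0],
    [0,0,0],
    [0,0,0],
    [0,0,0],
    [0,0,0],
    [0,0,0],
    [0,0,0],
    [0,0,0],
    [0,0,0]
  ]
}}

```text
time: 40.0
tool_pos: [0.4972, 0.1703, 0.149]
tcp_rot: [2.443, 1.971, 0.004]
wrist_force: [0.4, -0.4, -0.4]
width: 0.638
grip_force: 64.9
```

{"fn": "apply_moves", "kwargs": {
  "fingers": [0,0,0,0],
  "travel": [
    [0,0,0],
    [0,0,0],
    [0,0,0],
    [0,0,0]
  ],
  "rotation": [
    [0,0,0],
    [0,0,0],
    [0,0,0],
    [0,0,0]
  ]
}}

```text
time: 40.4
tool_pos: [0.4982, 0.1675, 0.1486]
tcp_rot: [2.445, 1.97, 0.002]
wrist_force: [0.5, -0.2, -0.9]
width: 0.638
grip_force: 64.9
```

```bash
python3 -c "
from h import *
held('red',0)
plan(.4999,.1677,.045,-.2135);s=read_state();print(s['grip_force'],s['wrist_force'])"
```

```text
rows [213, 207, 167, 167, 167, 167, 167, 213, 213] offset 0.0165
at [0.4983 0.1675 0.1486] turn units [ 0.022  0.004 -0.012] then shift units [0.011 0.031 2.072] q6-> 0.54 w 0.633 t 40.5
64.93399500846863 [ 0.59416665  0.07159929 -1.48045069]
```

```bash
python3 -c "
from h import *
c=read_camera('wrist');save(c,'w6.png')
for u in (262,335,380): print(u,[(v,c['image'][v,u].tolist()) for v in range(200,218)])"
```

```text
262 [(200, [137, 91, 57]), (201, [142, 95, 61]), (202, [139, 92, 62]), (203, [139, 93, 60]), (204, [141, 97, 64]), (205, [137, 91, 57]), (206, [135, 88, 52]), (207, [127, 68, 49]), (208, [123, 52, 44]), (209, [124, 51, 42]), (210, [123, 52, 43]), (211, [124, 74, 69]), (212, [134, 108, 104]), (213, [131, 90, 86]), (214, [125, 53, 46]), (215, [127, 47, 43]), (216, [135, 49, 44]), (217, [143, 49, 38])]
335 [(200, [153, 33, 21]), (201, [154, 33, 26]), (202, [152, 25, 18]), (203, [152, 33, 24]), (204, [154, 34, 26]), (205, [150, 21, 6]), (206, [145, 29, 20]), (207, [129, 28, 20]), (208, [119, 26, 19]), (209, [116, 28, 18]), (210, [123, 40, 32]), (211, [120, 65, 58]), (212, [134, 107, 102]), (213, [133, 87, 83]), (214, [126, 37, 29]), (215, [129, 29, 23]), (216, [137, 32, 19]), (217, [145, 32, 15])]
380 [(200, [99, 62, 40]), (201, [98, 62, 41]), (202, [99, 65, 46]), (203, [96, 60, 38]), (204, [96, 60, 36]), (205, [97, 62, 39]), (206, [102, 62, 42]), (207, [113, 51, 38]), (208, [117, 38, 30]), (209, [118, 35, 25]), (210, [124, 50, 42]), (211, [122, 82, 77]), (212, [133, 111, 108]), (213, [130, 86, 81]), (214, [126, 48, 43]), (215, [129, 42, 35]), (216, [136, 43, 35]), (217, [143, 40, 35])]
```

View pics/w6.png

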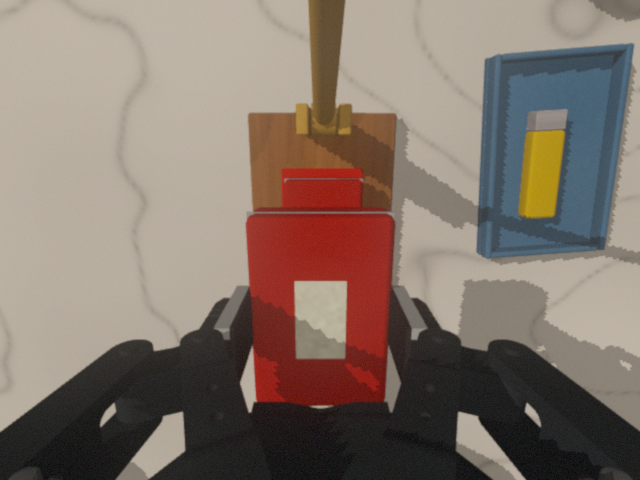

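The red tin is held level, with its top edge at row 212. The placed red tin's top edge is at row 179 and the mat edge is at row 169. I compute the gap to check how well the placed tin is centred.

```bash
python3 -c "
from h import *
c=read_camera('wrist');s=read_state();p=np.array(s['tool_pos']);r=R.from_rotvec(s['tcp_rot'])
print([(v,c['image'][v,340].tolist()) for v in range(164,186)])
for uv,z in [((322,169),.015),((322,179),.037),((322,212.5),p[2]-.0065+.022)]: print(uv,r.inv().apply(ray(c,uv,z)[0]-p)*1e3)
plan(.4999,.1677,.045,-.2135)
"
```

```text
[(164, [140, 90, 48]), (165, [139, 91, 49]), (166, [139, 87, 46]), (167, [142, 88, 47]), (168, [165, 60, 32]), (169, [172, 40, 29]), (170, [169, 35, 24]), (171, [169, 36, 23]), (172, [167, 32, 21]), (173, [168, 35, 19]), (174, [169, 30, 21]), (175, [168, 29, 18]), (176, [167, 30, 19]), (177, [147, 36, 32]), (178, [132, 63, 57]), (179, [130, 64, 55]), (180, [139, 46, 36]), (181, [152, 35, 26]), (182, [156, 35, 26]), (183, [155, 36, 28]), (184, [154, 34, 26]), (185, [153, 34, 28])]
(322, 169) [ 44.64694175   1.85911746 133.58136281]
(322, 179) [ 39.68354739   1.74809042 111.58297405]
(322, 212.5) [ 42.35181558   1.05321662 -15.51399408]
at [0.4982 0.1677 0.1486] turn units [ 0.02   0.004 -0.012] then shift units [0.008 0.033 2.072] q6-> 0.54 w 0.635 t 40.5
```

{"fn": "apply_moves", "kwargs": {
  "fingers": [0,0,0,0,0,0,0],
  "travel": [
    [-0.01,0.025,0.5],
    [0,0,0.6],
    [0,0,0.5],
    [0,0,0.3],
    [0,0,0.15],
    [0,0,0.03],
    [0,0,0]
  ],
  "rotation": [
    [0,0,0],
    [0,0,0],
    [0,0,0],
    [0,0,0],
    [0,0,0],
    [0,0,0],
    [0,0,0]
  ]
}}

```text
time: 41.25
tool_pos: [0.5001, 0.168, 0.0453]
tcp_rot: [2.443, 1.971, 0.004]
wrist_force: [-0.2, 0.1, -0.6]
width: 0.634
grip_force: 64.9
```

```bash
python3 -c "
from h import *
plan(.4999-.0004,.1677-.0005,.0445,-.2135);s=read_state();print(s['grip_force'],s['wrist_force'])"
```

```text
at [0.5001 0.168  0.0453] turn units [ 0.033 -0.004  0.004] then shift units [-0.018 -0.008  0.016] q6-> 0.54 w 0.634 t 41.2
64.93320822715759 [-0.17403472  0.076364   -0.57352129]
```

{"fn": "apply_moves", "kwargs": {
  "fingers": [0,0,0,0.85,0.85,0.85,0.95,1,1,1,1,1],
  "travel": [
    [-0.015,0,0.03],
    [0,0,0.01],
    [0,0,0],
    [0,0,0],
    [0,0,0],
    [0,0,0],
    [0,0,-0.4],
    [0,0,-0.8],
    [0,0,-0.9],
    [-0.6,0,-0.9],
    [-0.6,0,-0.3],
    [0,0,0]
  ],
  "rotation": [
    [0,0,0],
    [0,0,0],
    [0,0,0],
    [0,0,0],
    [0,0,0],
    [0,0,0],
    [0,0,0],
    [0,0,0],
    [0,0,0],
    [0,0,0],
    [0,0,0],
    [0,0,0]
  ]
}}

```text
time: 42.45
tool_pos: [0.4882, 0.109, 0.208]
tcp_rot: [2.442, 1.967, 0.01]
wrist_force: [0.1, 0.3, 0.5]
width: 1.001
grip_force: 0.0
```

{"fn": "apply_moves", "kwargs": {
  "fingers": [1,1],
  "travel": [
    [0,0,0],
    [0,0,0]
  ],
  "rotation": [
    [0,0,0],
    [0,0,0]
  ]
}}

```text
time: 42.65
tool_pos: [0.4858, 0.1112, 0.2029]
tcp_rot: [2.444, 1.973, -0.001]
wrist_force: [0.3, -0.7, -0.2]
width: 1.001
grip_force: 0.0
```

```bash
python3 -c "
from h import *
c=read_camera('wrist');save(c,'w7.png');s=read_state();print(s['tool_pos'])
M=np.array([.4999,.1677]);
for k,z in (('latch_ball',.3),('latch_hinge',.105)):
  for n in ('top','side','wrist'):
    C=read_camera(n);print(n,C['extrinsics'] is None,k,[(round(r['p'],2),np.round(r['location'],1).tolist(),np.round(ray(C,r['location'],z)[0],3)) for r in tip_of(n,k)])
save(read_camera('side'),'side1.png')
"
```

```text
[0.48568683 0.11132228 0.20266199]
top False latch_ball [(0.75, [128.6, 233.0], array([0.533, 0.314, 0.3  ]))]
side False latch_ball [(0.89, [213.9, 277.6], array([0.538, 0.314, 0.3  ]))]
wrist False latch_ball []
top False latch_hinge []
side False latch_hinge [(0.62, [267.7, 327.7], array([0.515, 0.243, 0.105]))]
wrist False latch_hinge [(0.77, [323.8, 26.5], array([0.517, 0.239, 0.105]))]
```

View pics/w7.png

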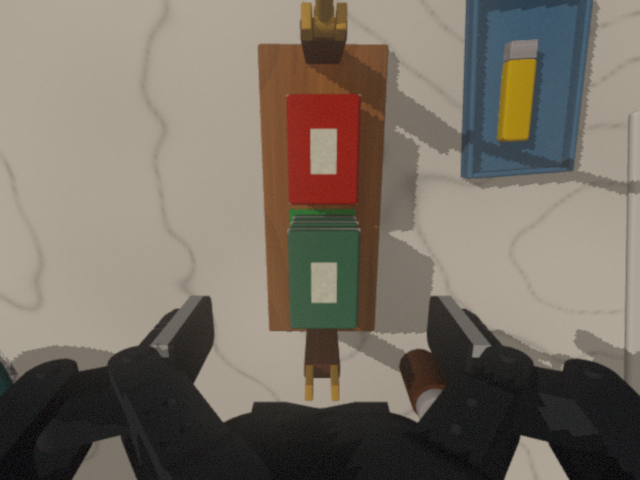

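View pics/side1.png

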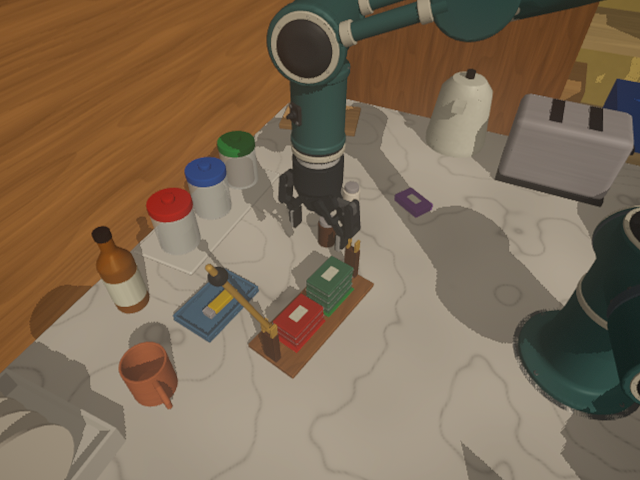

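The wrist view shows the red pile (two tins) centred near (323,150) and the green pile (three tins) at (323,278), both square on their mats. In the side view the ball is at (214,277) and nothing else has moved. No tin is left on the counter apart from the purple look-alike at (413,202), which stays. Next I go round to the outer side of the bar.

```bash
python3 -c "
from h import *
plan(.5402,.3533,.41,-.2135)"
```

```text
at [0.4865 0.1109 0.2043] turn units [0.021 0.002 0.007] then shift units [ 4.965  0.022 -4.114] q6-> 0.79 w 0.999 t 43.4
```

{"fn": "apply_moves", "kwargs": {
  "fingers": [0,0,0,0,0,0,0,0,0,0,0,0],
  "travel": [
    [0,0,-0.82],
    [0,0,-0.82],
    [0,0,-0.82],
    [0,0,-0.82],
    [0,0.02,-0.83],
    [0,0,0],
    [0.8,0,0],
    [0.8,0,0],
    [0.85,0,0],
    [0.85,0,0],
    [0.85,0,0],
    [0.82,0,0]
  ],
  "rotation": [
    [0,0,0],
    [0,0,0],
    [0,0,0],
    [0,0,0],
    [0,0,0],
    [0,0,0],
    [0,0,0],
    [0,0,0],
    [0,0,0],
    [0,0,0],
    [0,0,0],
    [0,0,0]
  ]
}}

```text
time: 44.55
tool_pos: [0.5395, 0.3555, 0.4088]
tcp_rot: [2.443, 1.972, 0.001]
wrist_force: [0.1, -0.4, 0.1]
width: 0.001
grip_force: 0.0
```

{"fn": "apply_moves", "kwargs": {
  "fingers": [0,0],
  "travel": [
    [0,0,0],
    [0,0,0]
  ],
  "rotation": [
    [0,0,0],
    [0,0,0]
  ]
}}

```text
time: 44.75
tool_pos: [0.5392, 0.3544, 0.408]
tcp_rot: [2.442, 1.974, -0.002]
wrist_force: [0.4, -0.3, -0.8]
width: -0.002
grip_force: 0.0
```

```bash
python3 -c "
from h import *
plan(.5402,.3533,.285,-.2135)
c=read_camera('side');print([(r['p'],r['location']) for r in tip_of('side','latch_ball')])
save(c,'side2.png')"
```

```text
at [0.5392 0.3544 0.408 ] turn units [0.005 0.023 0.023] then shift units [-0.017  0.023  2.46 ] q6-> 0.79 w -0.002 t 44.8
[(0.63, [215.2, 280.1])]
```

View pics/side2.png

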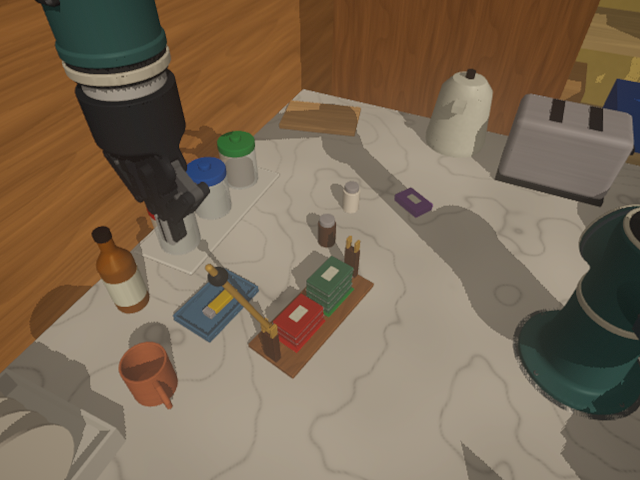

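The side view shows the shut fingertips at (178,236), above and outside the ball at (216,278). I lower and push.

{"fn": "apply_moves", "kwargs": {
  "fingers": [0,0,0,0,0,0,0,0,0,0,0,0],
  "travel": [
    [-0.02,0.02,0.6],
    [0,0,0.7],
    [0,0,0.7],
    [0,0,0.46],
    [0,0,0],
    [-0.3,0,0],
    [-0.3,0,0],
    [-0.3,0,0],
    [-0.3,0,0],
    [-0.3,0,0],
    [-0.3,0,0],
    [-0.3,0,0]
  ],
  "rotation": [
    [0,0,0],
    [0,0,0],
    [0,0,0],
    [0,0,0],
    [0,0,0],
    [0,0,0],
    [0,0,0],
    [0,0,0],
    [0,0,0],
    [0,0,0],
    [0,0,0],
    [0,0,0]
  ]
}}

```text
time: 46.05
tool_pos: [0.5181, 0.2484, 0.2869]
tcp_rot: [2.443, 1.972, 0.002]
wrist_force: [0.3, 1.0, 1.0]
width: 0.003
grip_force: 0.4
```

```bash
python3 -c "
from h import *
plan(.516-.212*.092,.242-.977*.092,.285,-.2135)
for n in ('side','top'):
  c=read_camera(n);print([(r['p'],r['location'],ray(c,r['location'],.318)) for r in tip_of(n,'latch_ball')])
"
```

```text
at [0.5181 0.2484 0.2869] turn units [0.023 0.003 0.006] then shift units [-1.974 -0.014  0.037] q6-> 0.51 w 0.003 t 46.0
[(0.83, [261.0, 230.2], array([[0.51669044, 0.22671296, 0.318     ]]))]
[(0.7, [176.8, 241.1], array([[0.51359543, 0.22373203, 0.318     ]]))]
```

{"fn": "apply_moves", "kwargs": {
  "fingers": [0,0,0,0,0,0,0,0,0],
  "travel": [
    [-0.25,0,0],
    [-0.25,0,0],
    [-0.25,0,0],
    [-0.25,0,0],
    [-0.25,0,0],
    [-0.25,0,0],
    [-0.25,0,0],
    [-0.22,0,0],
    [0,0,0]
  ],
  "rotation": [
    [0,0,0],
    [0,0,0],
    [0,0,0],
    [0,0,0],
    [0,0,0],
    [0,0,0],
    [0,0,0],
    [0,0,0],
    [0,0,0]
  ]
}}

```text
time: 47.15
tool_pos: [0.4973, 0.1519, 0.287]
tcp_rot: [2.444, 1.97, 0.001]
wrist_force: [-0.2, 0.7, 0.2]
width: 0.001
grip_force: 0.0
```

```bash
python3 -c "
from h import *
for n in ('side','top'):
  c=read_camera(n);print([(r['p'],r['location'],ray(c,r['location'],.286)) for r in tip_of(n,'latch_ball')])
plan(.516-.212*.12,.242-.977*.12,.38,-.2135)
"
```

```text
[(0.71, [325.8, 294.6], array([[0.39970697, 0.26732105, 0.286     ]])), (0.65, [308.0, 214.6], array([[0.48862595, 0.13799703, 0.286     ]]))]
[(0.43, [235.4, 251.5], array([[0.49752191, 0.12793384, 0.286     ]]))]
at [0.4978 0.1537 0.2869] turn units [0.023 0.    0.008] then shift units [-0.596 -0.018 -1.862] q6-> 0.46 w -0.003 t 47.4
```

{"fn": "apply_moves", "kwargs": {
  "fingers": [0,0,0,0,0,0,0,0,0,0],
  "travel": [
    [0.2,0,0],
    [0,0,-0.6],
    [0,0,-0.7],
    [0,0,-0.56],
    [-0.4,0,0],
    [-0.4,0,0],
    [0,0,0],
    [0,0,0.6],
    [0,0,0.5],
    [0,0,0.3]
  ],
  "rotation": [
    [0,0,0],
    [0,0,0],
    [0,0,0],
    [0,0,0],
    [0,0,0],
    [0,0,0],
    [0,0,0],
    [0,0,0],
    [0,0,0],
    [0,0,0]
  ]
}}

```text
time: 48.35
tool_pos: [0.4905, 0.1252, 0.3073]
tcp_rot: [-2.444, -1.974, 0.002]
wrist_force: [-0.4, 0.4, 1.0]
width: -0.0
grip_force: 0.3
```

```bash
python3 -c "
from h import *
plan(.516-.212*.15,.242-.977*.15,.271,-.2135)
print(read_state()['wrist_force'])
for th in (.8,.6,.4,.2,0): print(th,.215*np.cos(th),.105+.215*np.sin(th)+.012)
"
```

```text
at [0.4905 0.1252 0.3073] turn units [-0.007  0.007  0.013] then shift units [-0.609  0.003  0.726] q6-> 0.41 w -0.0 t 48.4
[-0.41371369  0.42323142  0.96118224]
0.8 0.14979194250964056 0.2712315595433974
0.6 0.17744715720558082 0.2383981317799326
0.4 0.1980281137106203 0.20072494359635987
0.2 0.21071431423586695 0.15971390612093816
0 0.215 0.11699999999999999
```

{"fn": "apply_moves", "kwargs": {
  "fingers": [0,0,0,0,0,0,0,0,0,0],
  "travel": [
    [-0.27,0,0.4],
    [-0.34,0,0.33],
    [-0.27,0,0.31],
    [-0.28,0,0.34],
    [-0.21,0,0.37],
    [-0.2,0,0.38],
    [-0.14,0,0.41],
    [-0.11,0,0.41],
    [-0.06,0,0.42],
    [0,0,0]
  ],
  "rotation": [
    [0,0,0],
    [0,0,0],
    [0,0,0],
    [0,0,0],
    [0,0,0],
    [0,0,0],
    [0,0,0],
    [0,0,0],
    [0,0,0],
    [0,0,0]
  ]
}}

```text
time: 49.35
tool_pos: [0.4694, 0.0326, 0.1382]
tcp_rot: [-2.443, -1.971, 0.006]
wrist_force: [-0.5, 0.1, -0.1]
width: -0.004
grip_force: 0.0
```

```bash
python3 -c "
from h import *
plan(.516-.212*.215,.242-.977*.215,.114,-.2135)
print(read_state()['wrist_force'])
c=read_camera('side');save(c,'side3.png')
"
```

```text
at [0.4694 0.0326 0.1382] turn units [-0.038  0.013  0.006] then shift units [-0.008  0.022  0.485] q6-> 0.28 w -0.004 t 49.4
[-0.46839554  0.1319515  -0.11294541]
```

View pics/side3.png

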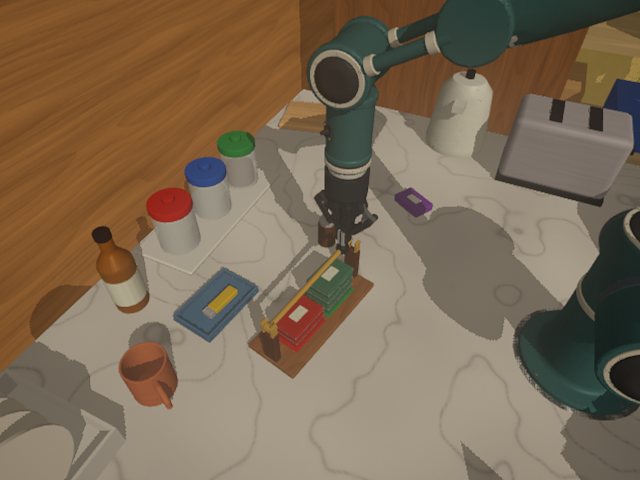

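The bar runs from (270,327) to about (345,245) and is nearly closed, with the tips on the ball. I press the last part down.

{"fn": "apply_moves", "kwargs": {
  "fingers": [0,0,0,0,0,0],
  "travel": [
    [0,0,0.2],
    [0,0,0.2],
    [0,0,0.08],
    [0,0,0.05],
    [0,0,0.03],
    [0,0,0]
  ],
  "rotation": [
    [0,0,0],
    [0,0,0],
    [0,0,0],
    [0,0,0],
    [0,0,0],
    [0,0,0]
  ]
}}

```text
time: 50.0
tool_pos: [0.4723, 0.0325, 0.1169]
tcp_rot: [2.443, 1.972, 0.002]
wrist_force: [-9.9, -0.1, 22.2]
width: -0.002
grip_force: 11.1
```

{"fn": "apply_moves", "kwargs": {
  "fingers": [0,0,0,0,0,0,0,0,0,0],
  "travel": [
    [0,0,-0.3],
    [0,0,-0.6],
    [0,0,-0.8],
    [0,0,-0.8],
    [-0.7,0,-0.3],
    [-0.7,0,0],
    [-0.7,0,0],
    [-0.7,0,0],
    [0,0,0],
    [0,0,0]
  ],
  "rotation": [
    [0,0,0],
    [0,0,0],
    [0,0,0],
    [0,0,0],
    [0,0,0],
    [0,0,0],
    [0,0,0],
    [0,0,0],
    [0,0,0],
    [0,0,0]
  ]
}}

```text
time: 51.0
tool_pos: [0.4419, -0.1049, 0.2534]
tcp_rot: [2.446, 1.969, 0.003]
wrist_force: [-0.2, 0.1, -0.8]
width: 0.001
grip_force: 0.0
```

```bash
python3 -c "
from h import *
import numpy as np
B=np.array([.516-.212*.215,.242-.977*.215,.105]);im=[]
for n in ('side','top'):
  c=read_camera(n);print(n,'expected closed ball',proj(c,B),[(r['p'],r['location']) for r in tip_of(n,'latch_ball')])
  u=proj(c,[.4893,.1188,.05])[0].astype(int);k=c['image'][u[1]-75:u[1]+75,u[0]-100:u[0]+100,::-1];im.append(cv2.resize(k,None,fx=2.6,fy=1.95*1.333,interpolation=cv2.INTER_CUBIC)[:295*2])
cv2.imwrite('pics/end.png',cv2.resize(np.hstack(im),(800,300)))
"
```

```text
side expected closed ball [[341.17995308 253.51558198]] [(0.87, [336.8, 255.5])]
top expected closed ball [[294.48366072 273.98256094]] []
```

View pics/end.png

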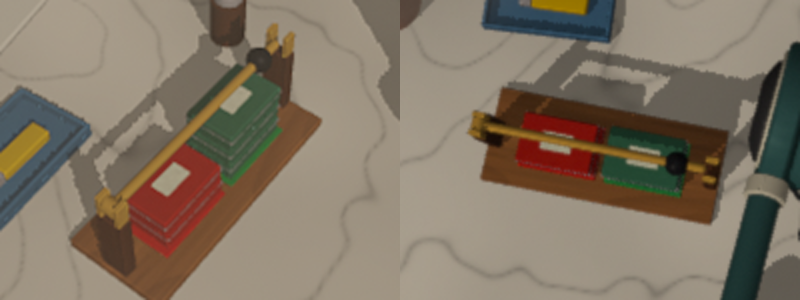

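The crop shows both piles square and the bar lying along the carrier, with its tip at the fork, near (270,48) on the left and (705,168) on the right. I make one numeric check of the ball's height.

```bash
python3 -c "
from h import *
B=np.array([.516-.212*.215,.242-.977*.215,.105]);obs=[]
for n in ('side','top'):
  c=read_camera(n);u=proj(c,B)[0];g=c['image'].max(2);w=np.zeros_like(g);cv2.circle(w,tuple(u.astype(int)),14,1,-1)
  m=((g<62)&(w>0)).astype(np.uint8);k,l,s,ce=cv2.connectedComponentsWithStats(m);i=1+s[1:,4].argmax();obs.append((c,ce[i]));print(n,u,ce[i],s[i])
from scipy.optimize import least_squares
r=least_squares(lambda P:np.concatenate([proj(c,P)[0]-q for c,q in obs]),B);print(r.x-B,r.x,r.cost)
"
```

```text
side [341.17995308 253.51558198] [342.75294118 253.05882353] [337 248  12  12  85]
top [294.48366072 273.98256094] [294.94795539 271.21933086] [284 260  24  27 269]
[ 0.00161763 -0.00220773 -0.00046212] [0.47203763 0.02973727 0.10453788] 4.0324267366886515
```

The ball measures 104.5 mm high against the 105 mm expected when closed, so the bar is fully down. I hand the job in.

```bash
python3 -c "
from workcell import *
print(finish_job())"
```

```text
the job is handed in; nothing more can be done
None
```

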